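# Switch off the board preheater and move the board to the cooling rack

### The job

First switch the preheater off by turning its timer knob back until the white pointer reads zero, right at the red mark. Then slide the spatula in under the green circuit board, lift the board off the preheater and set it down centred, flat and square on the two rails of the cooling rack, and finally lay the spatula back in the middle of its mat. Move the board only with the spatula, never touch it with the gripper or arm, keep it level, and leave the other things on the bench alone.

Things in the scene. Friction and masses are not known exactly. Their poses are not given: they have to be found in the camera images.
- preheater: fixed board preheater: grey block, dark plate 150 x 150 mm, top 52 mm up; teal console with the timer knob (axis at x -30, y +142 mm) joined on its +y side. Origin: under the plate's middle at bench level, x along the rails, z up. Two aluminium rails 110 mm long, 14 wide, at y +50 and -50 mm, tops at z 70 mm: under the board is a tunnel 86 mm wide, 18 high, open at both x ends
- timer (a joint): timer knob angle, rad. Disc 64 mm across, top 65 mm above bench; on it a black bar 64 long, 16 wide, 28 high, white pointer on one end. 0: pointer at the red mark, along the preheater's +x. Positive: pointer that far clockwise of zero from above; turn anticlockwise to lower it. Starts 0.6 to 1.4, range -0.6 to 2.6, no stop or click at zero. Friction 0.04 N m; stays where left
- timer_grip (a point): point on the knob's axis 88 mm above the bench (5 mm below the top of the bar grip), the height to pinch the bar; its x axis points along the bar to the pointer end, z up
- board: green circuit board, 90 (x) x 120 (y) x 4 mm, parts on top up to 11 mm, about 90 g; origin at the centre of its underside, z up. Starts flat across the preheater's two rails, within 5 mm (x and y) of central and 0.06 rad of square, its underside 70 mm above the bench
- rack: fixed cooling rack: blue base 130 x 135 x 6 mm with two upright aluminium rails along its x, 110 mm long, 14 wide, centred at y +50 and -50 mm, tops 45 mm above the bench: a tunnel 86 mm wide and 39 high, open at both x ends. Origin: underside centre, z up. Its x is within 0.2 rad of world x
- mat: dark blue flat mat fixed to the bench, 300 mm (x) x 140 mm (y), 4 mm thick; origin at its underside centre. The spatula starts lying on it. Mat and rack may stand in either order on the bench
- spatula: spatula 185 mm long. Steel blade 95 (x) x 66 (y) x 3 mm from x -2.5 to +92.5 mm, underside at z 0; neck rises behind it to x -24; orange handle from x -22 to -92 mm, 22 wide, z 28 to 52 mm. About 140 g, centre of mass over the blade: lies stably on its blade, handle in the air. Origin: level with the blade's underside, midway along the tool; +x to the blade tip, z up
- spatula_grip (a point): point to pinch the spatula's handle: 50 mm behind its origin (x = -50 mm), at mid-height of the handle (z = 40 mm)
- spatula_blade (a point): centre of the underside of the spatula's blade (x = +45, z = 0 mm from its origin)
- multimeter: bystander: yellow hand-held multimeter, 180 x 85 x 40 mm, lying flat
- spool: bystander: bare metal solder spool, diameter 64 mm, 56 mm high, standing
- flux_bottle: bystander: white bottle with red cap, diameter 44 mm, 120 mm high
- screwdriver: bystander: screwdriver with red handle, 190 mm long, lying near the robot's base
- heatsink: bystander: finned aluminium heat sink, 90 x 80 x 28 mm
- parts_bin: bystander: open blue parts bin, 140 x 100 x 55 mm
- battery: bystander: black tool battery with a yellow top, 110 x 75 x 59 mm
- spare_board: bystander: another, blue circuit board lying on the bench, 100 x 130 x 4 mm, not part of the job
Things that resemble listed ones, but are neither listed nor needed, are in the scene too. Of the things like the board, leave any that is orange; of the rest the smaller one is meant.

How it is judged:
On the way, in this order (a step that is already met when the one before it is completed fails the run):
1. the timer knob's pointer is at zero (within 0.08 rad) (value of joint timer between -0.08 and 0.08 rad), for 0.4 s.
2. the board rides on the spatula, clear of the preheater's rails by 12 mm or more, the knob still at zero (all of step 1 and contact force between board and spatula above 0.3 N and z of board in the frame of preheater above 0.082 m and angle between board's own z axis and vertical below 0.3 rad), for 0.3 s.
3. the board lies on the rack's rails, off the spatula (horizontal distance between board and rack below 0.022 m and angle between the x axis of board and the x axis of rack, either way round below 0.17 rad and angle between board's own z axis and vertical below 0.06 rad and z of board in the frame of rack between 0.041 and 0.05 m and contact force between board and spatula below 0.05 N and contact force between board and rack above 0.3 N and linear speed of board below 0.02 m/s), for 0.2 s.
At the end, for the whole second after the job is handed in: Timer knob at zero within 0.08 rad; green board flat on both rails of the rack, centre within 22 mm of the rack's centre, square within 0.17 rad, off the spatula; spatula flat on the mat, its origin within 60 mm of the mat's middle; all at rest (all of step 1 and all of step 3 and horizontal distance between spatula and mat below 0.06 m and angle between spatula's own z axis and vertical below 0.08 rad and z of spatula in the frame of mat below 0.009 m and linear speed of spatula below 0.02 m/s); the robot touches nothing.
It fails at once if the robot itself touches the circuit board (contact force between any of the fingers, the arm and board above 0.5 N).
It fails at once if the board is tipped steeply or falls off (angle between board's own z axis and vertical above 0.5 rad or height (world z) of board below 0.035 m).
It fails at once if another thing on the bench is moved by more than 30 mm (distance of any of multimeter, spool, flux_bottle, screwdriver, heatsink, parts_bin, battery, spare_board from where it was at the start of the episode above 0.03 m).
It also fails if it takes over 72 s, if anything falls off the work surface, if the arm or the gripper's body presses on something with over 40 N, if the wrist force passes 120 N, or if a joint passes its speed limit or range.

### The arm

A 7-joint arm with a two-finger parallel gripper is mounted at the origin on the work surface. World frame = base frame: x ahead of the robot, y to its left, z up, the work surface at z = 0. Lengths are in m, angles in rad, forces in N, time in s.
With the tool pointing down it reaches from about 0.425 to 0.95 m from the base axis. Payload 4.7 kg.
Tool frame: the origin (TCP) lies between the finger pads; the fingertips stand 22 mm ahead of it and the grasp point (between the pads) lies 3 mm ahead of it; z points along the fingers, x is the direction in which the jaws open and shut, and the axes are right-handed (so a half turn about z gives the same grasp; the last joint's range is limited). The gripper opens to 87 mm and grips with 3 to 60 N. Pads are 19 mm wide; open, the fingers measure 117 mm over their backs; the gripper's body (75 mm by 190 mm) begins 51 mm behind the grasp point.
Start: joints at [-0.029, 0.469, -0.049, 1.532, 0.024, 1.141, -0.082], TCP at [0.675, 0, 0.245] pointing down, gripper open.
Joint ranges: [-2.59, 2.59], [-0.33, 1.99], [-1.39, 1.29], [0.1, 2.45], [-1.04, 4.18], [0.21, 1.99], [-2.66, 2.66]. Speed limits (rad/s): [2.57, 2.57, 3.14, 3.14, 3.14, 3.14, 3.14].

### API

Orientations are given as a 3x3 rotation matrix whose columns are the frame's x, y, z axes.
In Python, from cell import bot gives the robot as it stands.
- The arm moves only by the tool jog_arm, never from a script. Its argument "moves" is a list of rows, each an object with "slide": the shift along the tool's x, y, z in cm, a list of three; "angular": the turn, a rotation vector about the tool's x, y, z in rad, a list of three; "claw": the opening, from 0 (shut) to 1 (fully open). A call has 1 to 5 rows; each row shifts and turns the commanded pose from where the row before left it, along the tool's axes as they then stand; what a row does not reach is not made up. A row lasts 1/8 s, in which the tool goes at most 62.5 mm and 10.7 degrees, less where a joint would pass 70% of its speed; a pose out of reach is approached as far as the arm can. A call is refused whole if a number of a shift passes 6.25 or a number of a turn 0.188, either way. A call with a gripper value outside its range is refused whole. The fingers move at their own pace and stop on an object; "force" is the grip in N (left out, the last holds). Time passes only in rows, so rows that do not move let the fingers close. It gives the time, the measured TCP pose, the force and the opening at its end, in the units of the state.
- bot.get_obs(): the state, without advancing time (a new reading comes with each control period).
- bot.read_camera(name): name is "scene" or "side" or "wrist"; returns a dict with "image" (420x560x3 uint8, red, green, blue), "mtx" (3x3 intrinsics, pixels), "world_from_camera" (4x4, takes a point from camera to world coordinates). Camera axes: x right, y up, looking along -z (the intrinsics and any distortion apply to the point x, -y, -z); pixel columns grow to the right and rows downward; lengths in m; the calibration is good to about 2 mm. A picture is of the moment at which its call begins. There is no depth.
- bot.sign_off(): hands the job in, once; it reports no verdict.
The state is a dict: "time": time; "qpos": joint angles; "joint_velocities": joint speeds; "joint_efforts": joint torques, N m; "position": TCP position; "orientation": TCP orientation; "contact_force": force on the tool from outside, world axes, zero at the start; "ft_torque": the same for the moment, N m; "gripper_width": finger opening in m.
Only numpy, scipy, OpenCV 4.12 (cv2) and the standard library are available. Lean on these libraries where they do the work, as an engineer would, in place of code of your own. Each camera call takes 0.05 s, during which the arm holds its last target.

## Working session

There is one attempt and no reset: what is moved stays moved. The work goes in short steps, Python scripts to look and compute and a tool call to move; the robot and the scene stay as the last step left them, time stands still between calls to the robot, and variables do not carry over. Pictures are saved under pics/ and viewed, and the job is handed in when it is done.

Besides the shell and the picture viewer there is one more tool, called after "Call:" by a JSON object that holds its "fn" and its "kwargs", one argument or row to a line. jog_arm: Moves the arm, as the interface text tells. Its arguments: {"type":"object","properties":{"moves":{"type":"array"},"force":{"type":"number"}},"required":["moves"]}

```bash
ls; mkdir -p pics; python3 - <<'E'
from cell import bot
import cv2,json
o=bot.get_obs()
print(o)
for n in ["scene","side","wrist"]:
    c=bot.read_camera(n)
    cv2.imwrite(f"pics/{n}0.png",cv2.cvtColor(c["image"],cv2.COLOR_RGB2BGR))
    print(n,c["mtx"].tolist(),c["world_from_camera"].round(4).tolist(), [k for k in c])
E
```

```text
pics
{'time': 0.0, 'qpos': array([-0.02893301,  0.46946901, -0.04857548,  1.53367837,  0.02408741,
        1.14097556, -0.08229576]), 'joint_velocities': array([-0.00075225, -0.00092914,  0.0001314 ,  0.00039714, -0.00211587,
        0.00070401,  0.00029619]), 'joint_efforts': array([ 8.49551179e-05, -5.07972229e+01, -8.03461717e-02, -2.36155879e+01,
       -6.12773141e-02,  3.78107757e-02,  1.50727069e-04]), 'position': array([6.74455349e-01, 2.64743033e-05, 2.43487316e-01]), 'orientation': array([[ 9.99998109e-01,  4.59737608e-05, -1.94409389e-03],
       [ 4.58429345e-05, -9.99999997e-01, -6.73387250e-05],
       [-1.94409698e-03,  6.72494747e-05, -9.99998108e-01]]), 'contact_force': array([-0.08954288, -0.16308004, -0.48861639]), 'ft_torque': array([-0.02606526,  0.02074128,  0.03502377]), 'gripper_width': 0.08716647080439045}
scene [[416.50651568339646, 0.0, 273.268100352096], [0.0, 416.50651568339646, 210.05568003221504], [0.0, 0.0, 1.0]] [[-0.6535, -0.4698, 0.5935, 1.3934], [0.7569, -0.3958, 0.5201, 0.8288], [-0.0095, 0.7891, 0.6142, 1.0482], [0.0, 0.0, 0.0, 1.0]] ['image', 'mtx', 'world_from_camera']
side [[467.74635615412814, 0.0, 281.7258770998584], [0.0, 467.74635615412814, 209.32486017718668], [0.0, 0.0, 1.0]] [[0.8585, 0.2919, -0.4215, -0.2638], [-0.5125, 0.4617, -0.724, -1.2307], [-0.0167, 0.8376, 0.546, 1.0153], [0.0, 0.0, 0.0, 1.0]] ['image', 'mtx', 'world_from_camera']
wrist [[314.2924325787442, 0.0, 283.44274770208307], [0.0, 314.2924325787442, 211.7011386325014], [0.0, 0.0, 1.0]] [[1.0, -0.001, 0.0015, 0.6735], [0.0005, 0.9541, 0.2996, 0.0828], [-0.0017, -0.2996, 0.9541, 0.3837], [0.0, 0.0, 0.0, 1.0]] ['image', 'mtx', 'world_from_camera']
```

View pics/scene0.png

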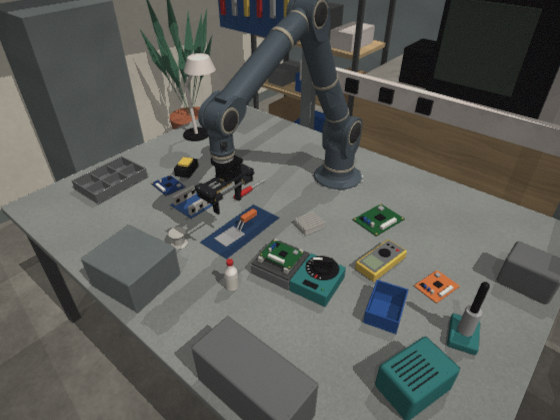

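View pics/side0.png

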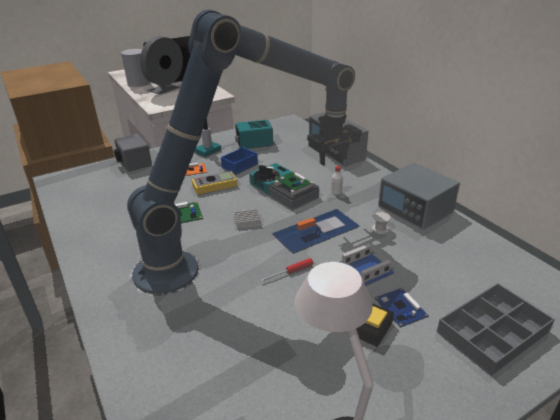

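View pics/wrist0.png

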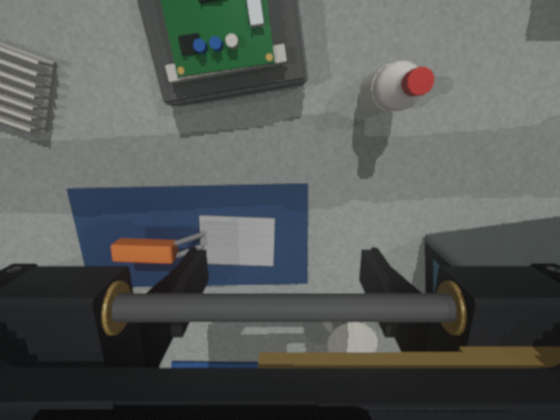

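```bash
cat > h.py <<'E'
import numpy as np, cv2
from scipy.optimize import least_squares
from cell import bot
import pickle,os
def shot(n,tag):
    c=bot.read_camera(n); cv2.imwrite(f"pics/{tag}.png",cv2.cvtColor(c["image"],cv2.COLOR_RGB2BGR)); pickle.dump(c,open(f"pics/{tag}.pkl","wb")); return c
def load(tag): return pickle.load(open(f"pics/{tag}.pkl","rb"))
def crop(tag,x0,y0,x1,y1,s,out):
    im=cv2.imread(f"pics/{tag}.png")[y0:y1,x0:x1]
    im=cv2.resize(im,None,fx=s,fy=s,interpolation=cv2.INTER_CUBIC)
    for x in range((x0+9)//10*10,x1,10):
        L=8 if x%50 else 16; cv2.line(im,((x-x0)*s,0),((x-x0)*s,L),(255,255,255),1)
        if x%20==0: cv2.putText(im,str(x),((x-x0)*s-10,L+10),0,.35,(255,255,255),1)
    for y in range((y0+9)//10*10,y1,10):
        L=8 if y%50 else 16; cv2.line(im,(0,(y-y0)*s),(L,(y-y0)*s),(255,255,255),1)
        if y%20==0: cv2.putText(im,str(y),(L+2,(y-y0)*s+4),0,.35,(255,255,255),1)
    cv2.imwrite(f"pics/{out}.png",im); print(im.shape)
def proj(c,P):
    T=np.linalg.inv(c["world_from_camera"]); P=np.atleast_2d(P)
    p=P@T[:3,:3].T+T[:3,3]; K=c["mtx"]
    return np.c_[K[0,0]*p[:,0]/-p[:,2]+K[0,2], K[1,1]*-p[:,1]/-p[:,2]+K[1,2]]
def unproj(c,uv,z):
    K=c["mtx"]; W=c["world_from_camera"]
    uv=np.atleast_2d(uv); d=np.c_[(uv[:,0]-K[0,2])/K[0,0],-(uv[:,1]-K[1,2])/K[1,1],-np.ones(len(uv))]@W[:3,:3].T
    t=(z-W[2,3])/d[:,2]; return W[:3,3]+d*t[:,None]
def fit(obs,x0,z0=0):
    "obs: list of (cam, model pts Nx3, px Nx2); pose x,y,yaw"
    def f(p):
        r=[]
        for c,M,u in obs:
            M=np.array(M,float);ca,s=np.cos(p[2]),np.sin(p[2])
            W=np.c_[M[:,0]*ca-M[:,1]*s+p[0],M[:,0]*s+M[:,1]*ca+p[1],M[:,2]+z0]
            r.append((proj(c,W)-np.array(u)).ravel())
        return np.concatenate(r)
    s=least_squares(f,x0,loss="soft_l1"); return s.x,s.fun.reshape(-1,2)
E
python3 - <<'E'
from h import *
for n in ["scene","side","wrist"]: shot(n,n+"1")
crop("scene1",230,220,370,310,5,"c1")
crop("scene1",150,160,290,260,5,"c2")
crop("side1",230,140,400,330,4,"c3")
crop("scene1",340,190,460,310,5,"c4")
E
```

```text
(450, 700, 3)
(500, 700, 3)
(760, 680, 3)
(600, 600, 3)
```

View pics/c1.png

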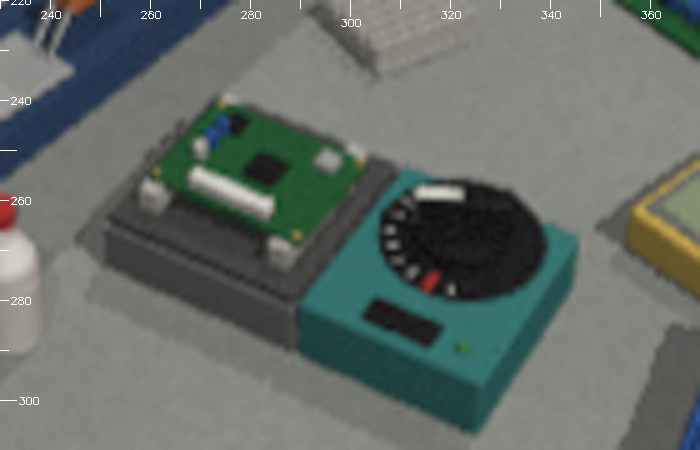

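View pics/c2.png

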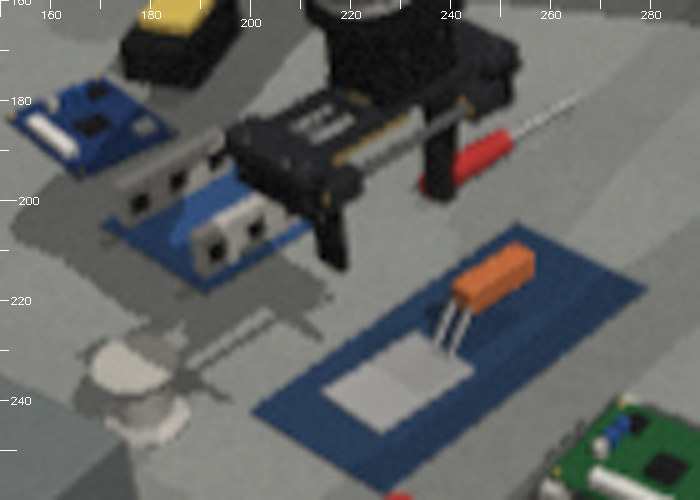

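View pics/c3.png

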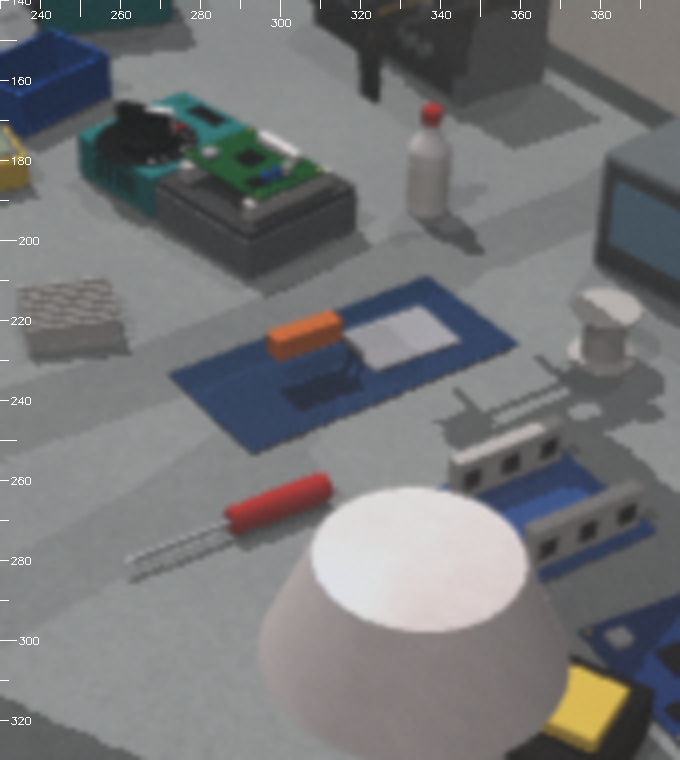

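View pics/c4.png

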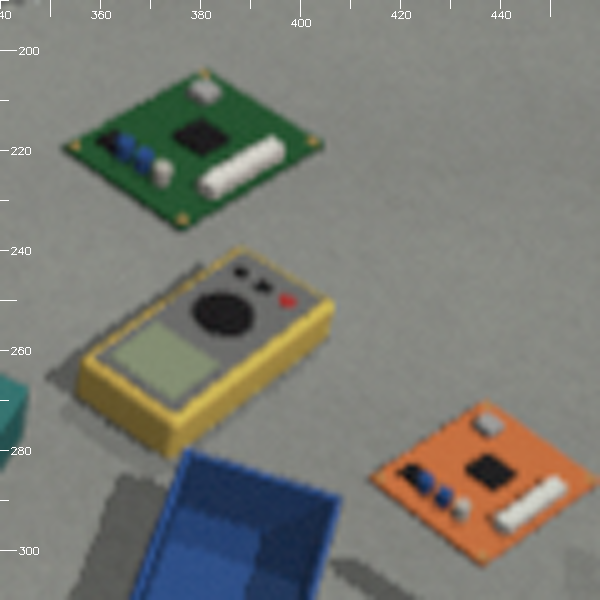

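```bash
python3 - <<'E'
from h import *
s=load("scene1");w=load("wrist1");d=load("side1")
np.set_printoptions(precision=4,suppress=True)
print("plate,knob,mark",unproj(s,[[280,253],[323,264],[316,276]],.067)[:,:2])
print("ptr",unproj(s,[[318,259]],.09)[:,:2])
print("mat s",unproj(s,[[254,204],[280,218],[227,279-20],[200,242]],.004)[:,:2])
print("mat d",unproj(d,[[272,233],[337,209],[360,226],[293,254]],.004)[:,:2])
print("mat w",unproj(w,[[69,189],[308,184],[308,284]],.004)[:,:2])
print("board w",unproj(w,[[168,73],[273,58]],.074)[:,:2])
print("board s",unproj(s,[[275,239],[260,254],[289,268],[304,252]],.074)[:,:2])
print("blade w",unproj(w,[[200,215],[274,217],[274,267],[201,265]],.003)[:,:2])
print("handle w",unproj(w,[[112,241],[175,241],[175,263],[113,262]],.052)[:,:2])
print("rack scene rails",unproj(s,[[177,189],[188,206],[222,173]],.045)[:,:2])
print("rack side", unproj(d,[[343,256],[362,246],[362,271],[388,261]],.045)[:,:2])
E
```

```text
plate,knob,mark [[0.6098 0.17  ]
 [0.5583 0.3112]
 [0.6163 0.3252]]
ptr [[0.5698 0.2978]]
mat s [[ 0.405  -0.1437]
 [ 0.4061 -0.0013]
 [ 0.7045  0.0038]
 [ 0.7069 -0.1376]]
mat d [[ 0.4051 -0.0073]
 [ 0.7029 -0.0043]
 [ 0.7059 -0.1439]
 [ 0.4052 -0.1529]]
mat w [[ 0.4073 -0.0072]
 [ 0.7037 -0.0007]
 [ 0.707  -0.1401]]
board w [[0.5684 0.1175]
 [0.664  0.1299]]
board s [[0.5728 0.1161]
 [0.6624 0.1266]
 [0.6499 0.2417]
 [0.5594 0.2333]]
blade w [[ 0.5669 -0.0413]
 [ 0.6613 -0.044 ]
 [ 0.6607 -0.1148]
 [ 0.5627 -0.112 ]]
handle w [[ 0.4777 -0.0567]
 [ 0.5496 -0.0566]
 [ 0.5468 -0.0844]
 [ 0.4745 -0.0831]]
rack scene rails [[ 0.5759 -0.4251]
 [ 0.623  -0.2978]
 [ 0.3679 -0.3697]]
rack side [[ 0.5117 -0.2925]
 [ 0.5984 -0.2835]
 [ 0.5169 -0.3842]
 [ 0.619  -0.3899]]
```

Call:
{"fn": "jog_arm", "kwargs": {
  "moves": [
    {"slide": [-2.5, -5, -1.7], "angular": [0, 0, 0], "claw": 1},
    {"slide": [-2.5, -5, -1.7], "angular": [0, 0, 0], "claw": 1},
    {"slide": [-2.5, -5, -1.7], "angular": [0, 0, 0], "claw": 1},
    {"slide": [0, 0, 0], "angular": [0, 0, 0], "claw": 1}
  ]
}}

```text
time: 0.8
position: [0.5982, 0.1567, 0.2976]
orientation: [[1.0, 0.01, 0.002], [0.01, -1.0, 0.004], [0.002, -0.004, -1.0]]
contact_force: [-0.0, 0.4, -0.1]
gripper_width: 0.0869
```

```bash
python3 - <<'E'
from h import *
shot("wrist","w2"); print(bot.get_obs()["position"]); crop("w2",120,0,420,260,2,"w2c"); 
im=cv2.imread("pics/w2.png"); cv2.imwrite("pics/w2g.png",cv2.convertScaleAbs(cv2.resize(im[0:130,180:330],None,fx=5,fy=4.5),alpha=2.5,beta=20))
E
```

```text
[0.59929022 0.15280541 0.29662175]
(520, 600, 3)
```

View pics/w2c.png

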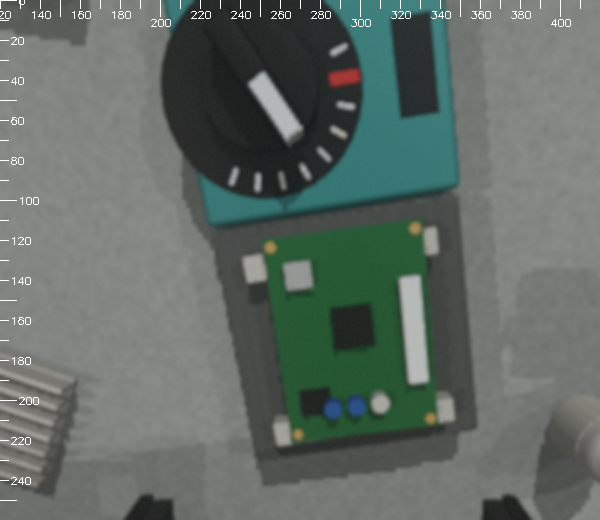

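```bash
python3 - <<'E'
from h import *
im=cv2.imread("pics/w2.png"); im=np.clip((im.astype(float)/255)**0.5*255,0,255).astype(np.uint8); cv2.imwrite("pics/w2e.png",im)
crop("w2e",215,90,365,250,5,"w2h"); crop("w2e",195,0,355,110,5,"w2i")
E
```

```text
(800, 750, 3)
(550, 800, 3)
```

View pics/w2h.png

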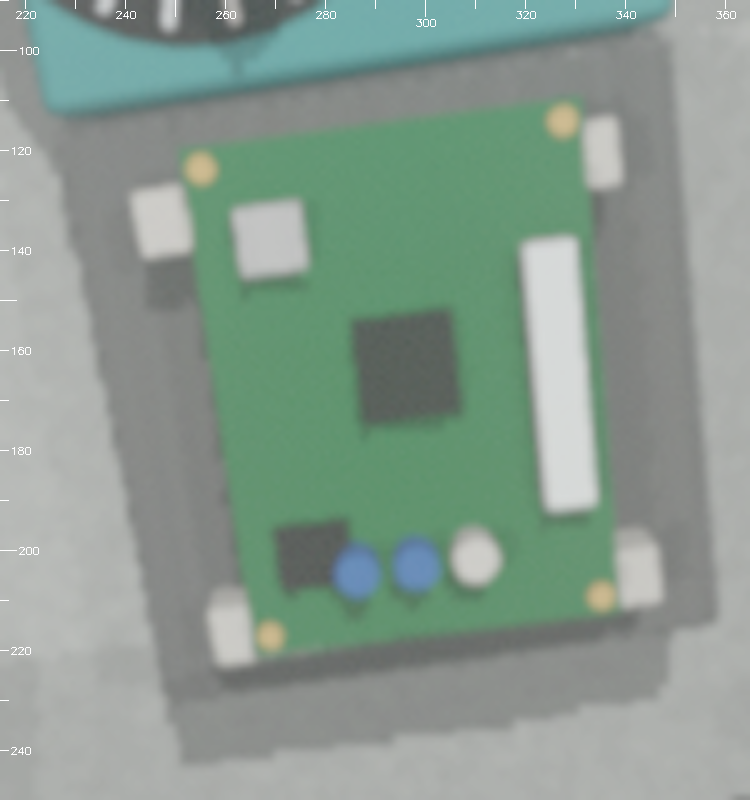

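View pics/w2i.png

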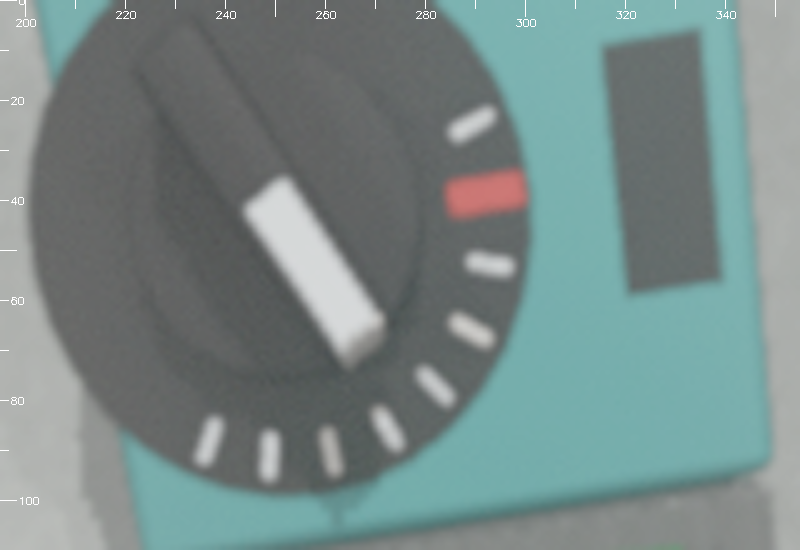

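```bash
python3 - <<'E'
from h import *
np.set_printoptions(precision=4,suppress=True)
c=load("w2")
M=[[-.055,-.057,.07],[-.055,-.043,.07],[.055,-.057,.07],[.055,-.043,.07],[-.055,.057,.07],[-.055,.043,.07],[.055,.057,.07],[.055,.043,.07]]
px=[[259,223.4],[257.4,211],[347.8,211],[346,198.4],[241,128.6],[244,142],[338.6,113.6],[339.8,127.4]]
p,r=fit([(c,M,px)],[.61,.17,.1]); print("pre",p);print(r.T)
ca,s=np.cos(p[2]),np.sin(p[2]);R=np.array([[ca,-s],[s,ca]])
ax=p[:2]+R@[-.03,.142]; print("axis",ax, "px at .065",proj(c,[[*ax,.065]]),"at .093",proj(c,[[*ax,.093]]))
B=[[-.045,.06,.004],[.045,.06,.004],[.045,-.06,.004],[-.045,-.06,.004]]
p2,r=fit([(c,B,[[251.5,120],[331.5,110],[339,212.5],[262,222]])],[.61,.17,.1],.07);print("board",p2,r.T, "rel",R.T@(p2[:2]-p[:2]))
tip=np.array([[265.5+3.5/1-1,66]]) 
# bar centre-line: pointer white top face corners
q=np.array([[244.0,42],[252.5,35.5],[271.5,64.5],[262.5,70.5]])
W=unproj(c,q,.093)[:,:2];print("ptr",W)
mid=(W[2]+W[3])/2; mid0=(W[0]+W[1])/2
print("ang line",np.arctan2(*(mid-mid0)[::-1]),"ang from axis",np.arctan2(*(mid-ax)[::-1]),"len",np.linalg.norm(mid-ax))
a=np.arctan2(*(mid-mid0)[::-1]); print("theta",p[2]-a)
red=unproj(c,[[292,38.6]],.06)[0,:2]; print("red dir",np.arctan2(*(red-ax)[::-1]))
o=bot.get_obs();print(o["position"],o["orientation"])
E
```

```text
pre [0.6129 0.1752 0.1598]
[[-0.0201 -0.3784 -0.3097  0.4606  0.7234  0.0148 -0.192  -0.1848]
 [-0.4562  1.2812 -0.7505  0.9222  0.3857 -0.5382  0.2627 -0.7264]]
axis [0.5607 0.3106] px at .065 [[250.4065  43.7175]] at .093 [[247.6108  37.5818]]
board [0.6126 0.1789 0.1255] [[-0.6877  0.1136 -0.5019  3.0542]
 [-0.1346  0.1061  0.7047 -0.6925]] rel [0.0003 0.0037]
ptr [[0.5571 0.3067]
 [0.5656 0.3125]
 [0.5841 0.2867]
 [0.5751 0.2811]]
ang line -0.9521984758490851 ang from axis -0.9556450936850874 len 0.03270125829059834
theta 1.1120199725920343
red dir 0.14320625128556838
[0.5993 0.1528 0.2966] [[ 1.      0.0051  0.0017]
 [ 0.0051 -1.      0.0011]
 [ 0.0017 -0.0011 -1.    ]]
```

Call:
{"fn": "jog_arm", "kwargs": {
  "moves": [
    {"slide": [-1.3, -5.26, 1], "angular": [0, 0, 0], "claw": 1},
    {"slide": [-1.3, -5.26, 1], "angular": [0, 0, 0], "claw": 1},
    {"slide": [-1.3, -5.26, 1], "angular": [0, 0, 0], "claw": 1},
    {"slide": [0, 0, 3.4], "angular": [0, 0, -0.154], "claw": 1},
    {"slide": [0, 0, 3.4], "angular": [0, 0, -0.154], "claw": 1}
  ]
}}

```text
time: 1.48
position: [0.5618, 0.3069, 0.1961]
orientation: [[0.952, 0.307, 0.0], [0.307, -0.952, -0.001], [0.0, 0.001, -1.0]]
contact_force: [-0.1, -0.0, -0.2]
gripper_width: 0.0866
```

Call:
{"fn": "jog_arm", "kwargs": {
  "moves": [
    {"slide": [0, 0, 3.4], "angular": [0, 0, -0.154], "claw": 1},
    {"slide": [0, 0, 3.4], "angular": [0, 0, -0.154], "claw": 1},
    {"slide": [0, 0, 0], "angular": [0, 0, 0], "claw": 0.5},
    {"slide": [0, 0, 0], "angular": [0, 0, 0], "claw": 0.5}
  ]
}}

```text
time: 1.98
position: [0.5624, 0.3073, 0.1305]
orientation: [[0.818, 0.575, 0.002], [0.575, -0.818, 0.0], [0.002, 0.001, -1.0]]
contact_force: [1.2, 0.8, 0.1]
gripper_width: 0.0743
```

```bash
python3 - <<'E'
from h import *
np.set_printoptions(precision=4,suppress=True)
shot("wrist","w3");shot("side","d3");shot("scene","s3");o=bot.get_obs(); R=o["orientation"];print(o["time"],o["position"],R,np.arctan2(R[1,0],R[0,0]),o["gripper_width"])
print("delta in tool",R.T@(np.array([.5605,.3106,.091])-o["position"]))
crop("s3",270,210,390,310,5,"s3c")
E
```

```text
2.125 [0.5621 0.3082 0.1314] [[ 0.817   0.5766  0.0029]
 [ 0.5766 -0.817   0.0014]
 [ 0.0032  0.0006 -1.    ]] 0.6145930290623622 0.06274391924987692
delta in tool [-0.     -0.0029  0.0404]
(500, 600, 3)
```

View pics/s3c.png

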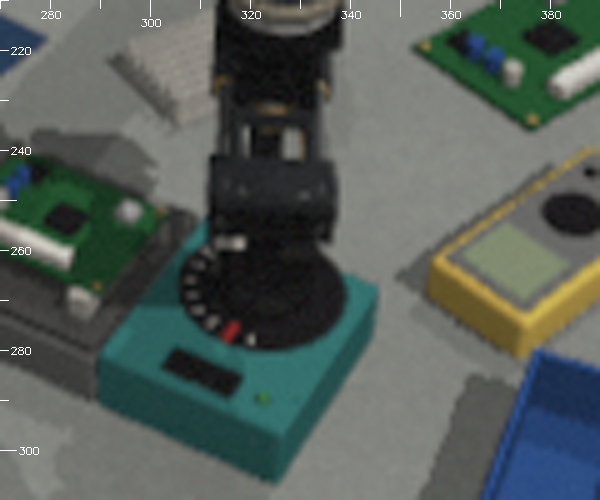

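View pics/w3.png

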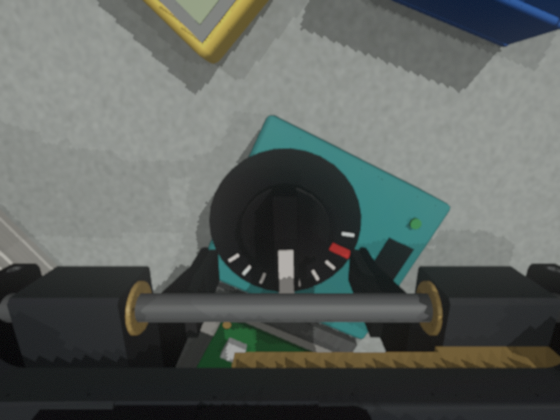

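Call:
{"fn": "jog_arm", "kwargs": {
  "moves": [
    {"slide": [0, -0.3, 2], "angular": [0, 0, 0], "claw": 0.5},
    {"slide": [0, 0, 2], "angular": [0, 0, 0], "claw": 0.5},
    {"slide": [0, 0, 0], "angular": [0, 0, 0], "claw": 0.1},
    {"slide": [0, 0, 0], "angular": [0, 0, 0], "claw": 0},
    {"slide": [0, 0, 0], "angular": [0, 0, 0], "claw": 0}
  ],
  "force": 20
}}

```text
time: 2.75
position: [0.559, 0.31, 0.0889]
orientation: [[0.816, 0.578, -0.001], [0.578, -0.816, -0.001], [-0.001, -0.0, -1.0]]
contact_force: [0.1, -0.6, -0.2]
gripper_width: 0.0215
```

Call:
{"fn": "jog_arm", "kwargs": {
  "moves": [
    {"slide": [0, 0, 0], "angular": [0, 0, 0], "claw": 0},
    {"slide": [0, 0, 0], "angular": [0, 0, 0], "claw": 0}
  ]
}}

```text
time: 3.0
position: [0.5608, 0.3113, 0.0894]
orientation: [[0.816, 0.578, 0.004], [0.578, -0.816, 0.003], [0.004, -0.0, -1.0]]
contact_force: [5.2, 2.9, -5.2]
gripper_width: 0.0161
```

Call:
{"fn": "jog_arm", "kwargs": {
  "moves": [
    {"slide": [0, 0, 0], "angular": [0, 0, -0.11], "claw": 0},
    {"slide": [0, 0, 0], "angular": [0, 0, -0.16], "claw": 0},
    {"slide": [0, 0, 0], "angular": [0, 0, -0.16], "claw": 0},
    {"slide": [0, 0, 0], "angular": [0, 0, -0.16], "claw": 0},
    {"slide": [0, 0, 0], "angular": [0, 0, -0.16], "claw": 0}
  ],
  "force": 30
}}

```text
time: 3.62
position: [0.5608, 0.3112, 0.0894]
orientation: [[0.199, 0.98, 0.003], [0.98, -0.199, 0.003], [0.004, 0.003, -1.0]]
contact_force: [3.7, 3.3, -6.0]
gripper_width: 0.0154
```

Call:
{"fn": "jog_arm", "kwargs": {
  "moves": [
    {"slide": [0, 0, 0], "angular": [0, 0, -0.16], "claw": 0},
    {"slide": [0, 0, 0], "angular": [0, 0, -0.16], "claw": 0},
    {"slide": [0, 0, 0], "angular": [0, 0, -0.04], "claw": 0},
    {"slide": [0, 0, 0], "angular": [0, 0, 0], "claw": 0},
    {"slide": [0, 0, 0], "angular": [0, 0, 0], "claw": 0}
  ]
}}

```text
time: 4.25
position: [0.5608, 0.3113, 0.0894]
orientation: [[-0.155, 0.988, 0.003], [0.988, 0.155, 0.003], [0.003, 0.004, -1.0]]
contact_force: [5.0, 3.1, -4.7]
gripper_width: 0.0157
```

```bash
python3 - <<'E'
from h import *
np.set_printoptions(precision=4,suppress=True)
shot("wrist","w4");shot("scene","s4");o=bot.get_obs(); R=o["orientation"];print(o["time"],o["position"],R,np.arctan2(R[1,0],R[0,0]),o["gripper_width"],o["contact_force"],o["ft_torque"],o["qpos"])
crop("s4",270,210,390,310,5,"s4c")
E
```

```text
4.35 [0.5608 0.3112 0.0894] [[-0.1546  0.988   0.0032]
 [ 0.988   0.1546  0.003 ]
 [ 0.0025  0.0036 -1.    ]] 1.7259864100883344 0.016027875424794037 [ 4.9257  3.029  -6.1017] [ 0.8369 -0.8938  0.0397] [-0.1962  0.6371 -0.5358  1.7334  0.4048  0.8787  0.819 ]
(500, 600, 3)
```

View pics/w4.png

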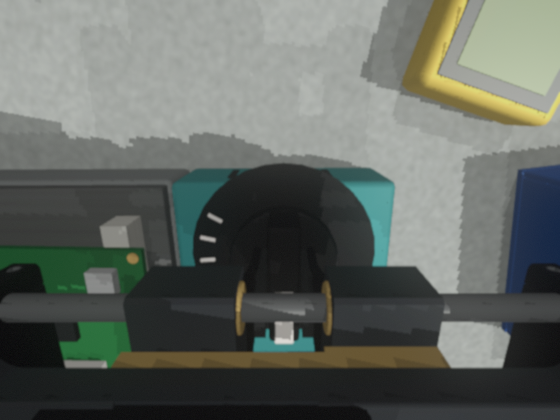

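View pics/s4c.png

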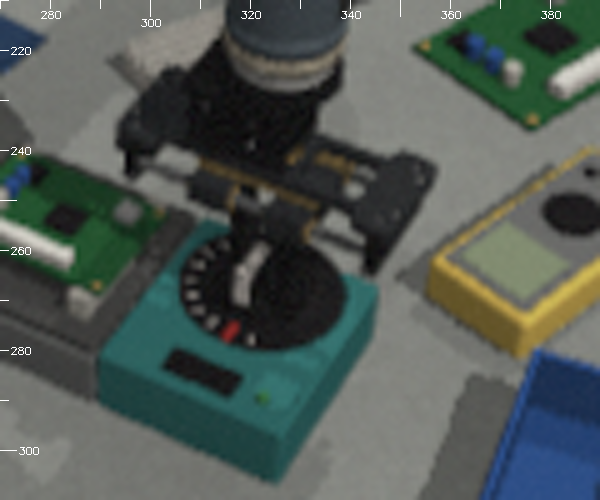

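Call:
{"fn": "jog_arm", "kwargs": {
  "moves": [
    {"slide": [0, 0, 0], "angular": [0, 0, 0], "claw": 0.5},
    {"slide": [0, 0, 0], "angular": [0, 0, 0], "claw": 0.5},
    {"slide": [0, 0, -3], "angular": [0, 0, 0], "claw": 0.5},
    {"slide": [0, 0, -6], "angular": [0, 0, 0], "claw": 0.5},
    {"slide": [0, 0, -6], "angular": [0, 0, 0], "claw": 0.5}
  ]
}}

```text
time: 4.97
position: [0.5587, 0.3099, 0.2409]
orientation: [[-0.155, 0.988, -0.001], [0.988, 0.155, -0.001], [-0.001, -0.001, -1.0]]
contact_force: [1.8, 1.4, 0.7]
gripper_width: 0.0431
```

Call:
{"fn": "jog_arm", "kwargs": {
  "moves": [
    {"slide": [0, -4, -6], "angular": [0, 0, 0], "claw": 0.5},
    {"slide": [0, -4, 0], "angular": [0, 0, 0], "claw": 0.5},
    {"slide": [0, 0, 0], "angular": [0, 0, 0], "claw": 0.5}
  ]
}}

```text
time: 5.35
position: [0.4827, 0.299, 0.2927]
orientation: [[-0.158, 0.988, 0.001], [0.988, 0.158, -0.001], [-0.001, 0.001, -1.0]]
contact_force: [0.7, -0.3, -0.2]
gripper_width: 0.0438
```

```bash
python3 - <<'E'
from h import *
np.set_printoptions(precision=4,suppress=True)
shot("wrist","w5");shot("scene","s5");o=bot.get_obs(); R=o["orientation"];print(o["time"],o["position"],R)
im=cv2.imread("pics/w5.png"); im=np.clip((im.astype(float)/255)**0.5*255,0,255).astype(np.uint8); cv2.imwrite("pics/w5.png",im)
crop("w5",150,60,430,260,2,"w5c")
E
```

```text
5.45 [0.4857 0.2982 0.2917] [[-0.1543  0.988   0.0008]
 [ 0.988   0.1543 -0.0007]
 [-0.0008  0.0007 -1.    ]]
(400, 560, 3)
```

View pics/w5.png

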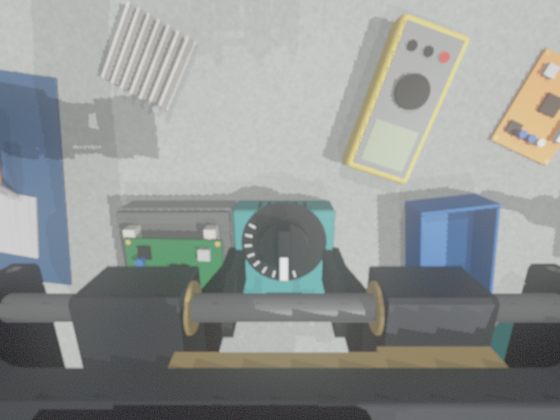

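```bash
python3 - <<'E'
from h import *
np.set_printoptions(precision=4,suppress=True)
crop("s5",290,230,370,300,8,"s5c"); crop("w5",220,190,340,290,6,"w5c")
E
```

```text
(560, 640, 3)
(600, 720, 3)
```

View pics/s5c.png

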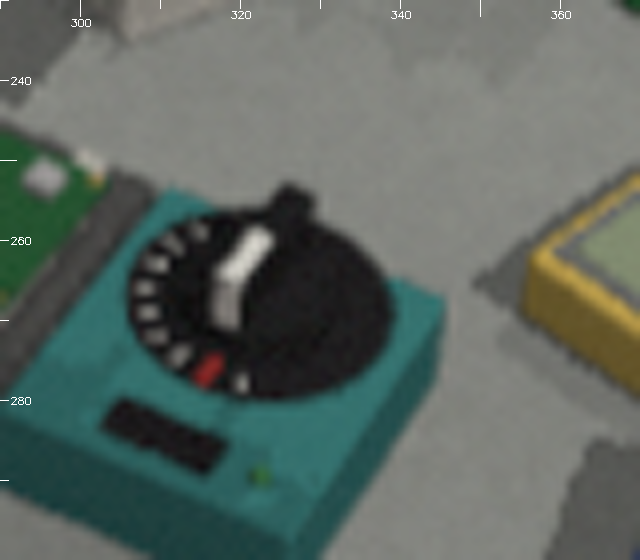

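View pics/w5c.png

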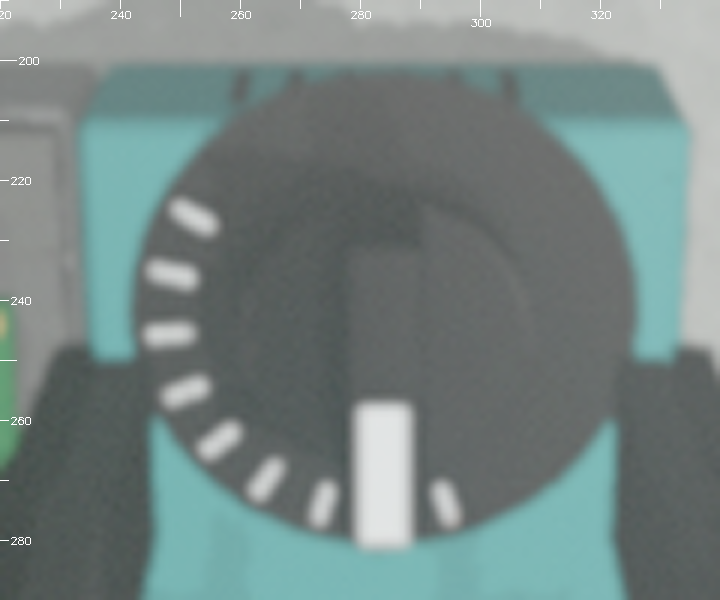

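Call:
{"fn": "jog_arm", "kwargs": {
  "moves": [
    {"slide": [-5.5, 0.8, 0], "angular": [0, 0, 0], "claw": 0.7},
    {"slide": [-5.5, 0.8, 0], "angular": [0, 0, 0], "claw": 0.7},
    {"slide": [-5.5, 0.8, 0], "angular": [0, 0, 0], "claw": 0.7},
    {"slide": [-5.5, 0.8, 0], "angular": [0, 0, 0], "claw": 0.7},
    {"slide": [-5.5, 0.8, 0], "angular": [0, 0, 0], "claw": 0.7}
  ]
}}

```text
time: 6.08
position: [0.5688, 0.0306, 0.2908]
orientation: [[-0.153, 0.988, -0.001], [0.988, 0.153, 0.0], [0.0, -0.001, -1.0]]
contact_force: [0.6, 0.7, 0.6]
gripper_width: 0.0606
```

Call:
{"fn": "jog_arm", "kwargs": {
  "moves": [
    {"slide": [-5.5, 0.8, 0], "angular": [0, 0, 0], "claw": 0.7},
    {"slide": [-5.5, 0.8, 0], "angular": [0, 0, 0], "claw": 0.7},
    {"slide": [0, 0, 0], "angular": [0, 0, 0.155], "claw": 0.7},
    {"slide": [0, 0, 0], "angular": [0, 0, 0], "claw": 0.7},
    {"slide": [0, 0, 0], "angular": [0, 0, 0], "claw": 0.7}
  ]
}}

```text
time: 6.7
position: [0.6006, -0.0722, 0.2911]
orientation: [[-0.004, 1.0, -0.001], [1.0, 0.004, 0.001], [0.001, -0.001, -1.0]]
contact_force: [-0.2, -0.1, 0.4]
gripper_width: 0.0608
```

```bash
python3 - <<'E'
from h import *
np.set_printoptions(precision=4,suppress=True)
shot("wrist","w6");shot("scene","s6");shot("side","d6");o=bot.get_obs(); R=o["orientation"];print(o["time"],o["position"],R)
crop("w6",180,60,380,260,4,"w6c");crop("w6",0,60,200,260,4,"w6d");crop("s6",150,160,290,260,5,"s6c")
E
```

```text
6.85 [ 0.6004 -0.0721  0.2916] [[-0.0027  1.      0.0001]
 [ 1.      0.0027  0.0002]
 [ 0.0002  0.0001 -1.    ]]
(800, 800, 3)
(800, 800, 3)
(500, 700, 3)
```

View pics/w6c.png

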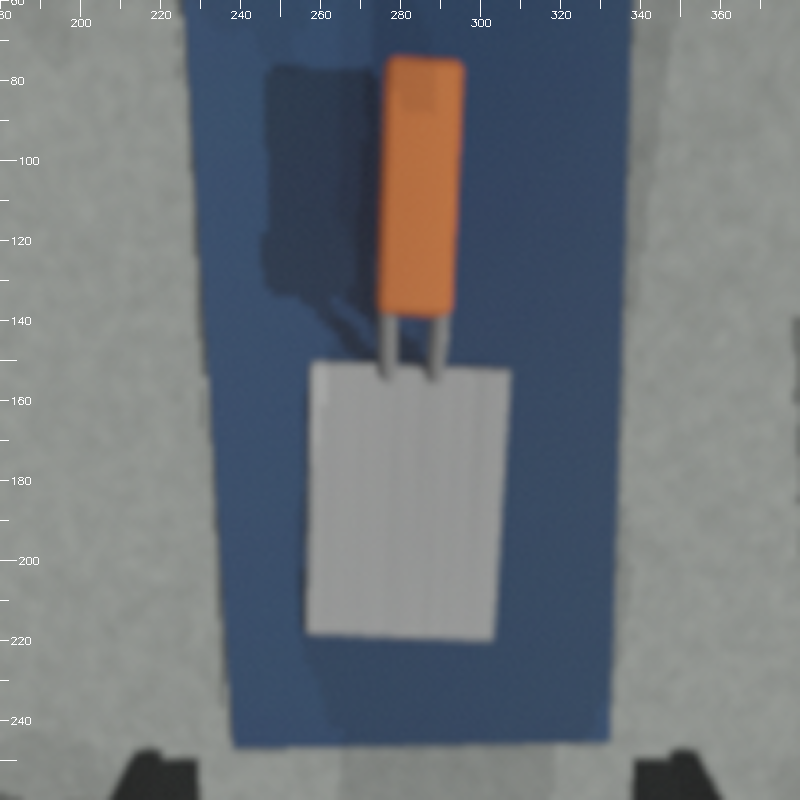

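View pics/w6d.png

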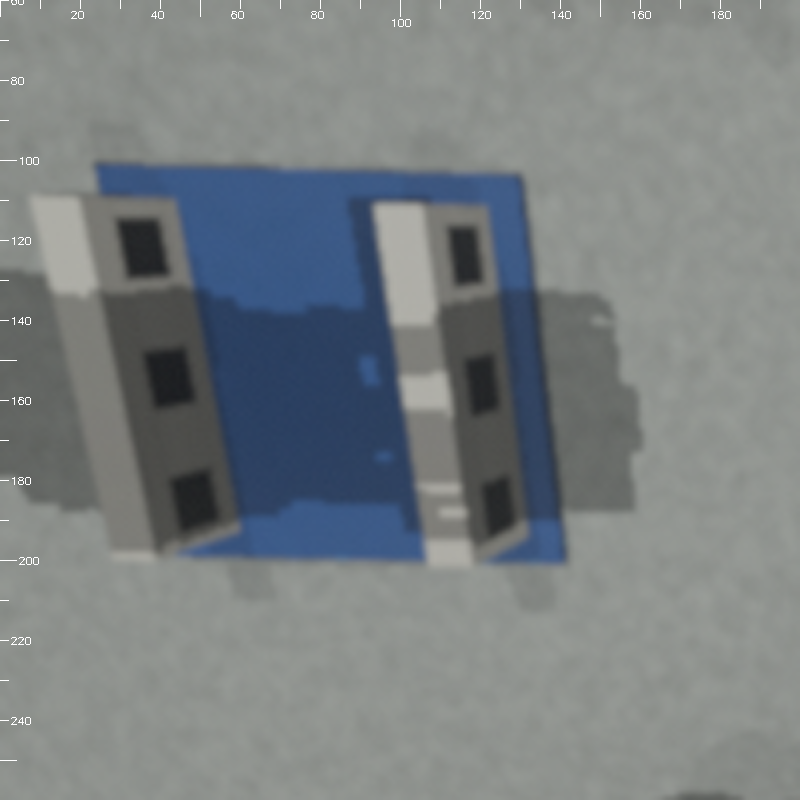

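View pics/s6c.png

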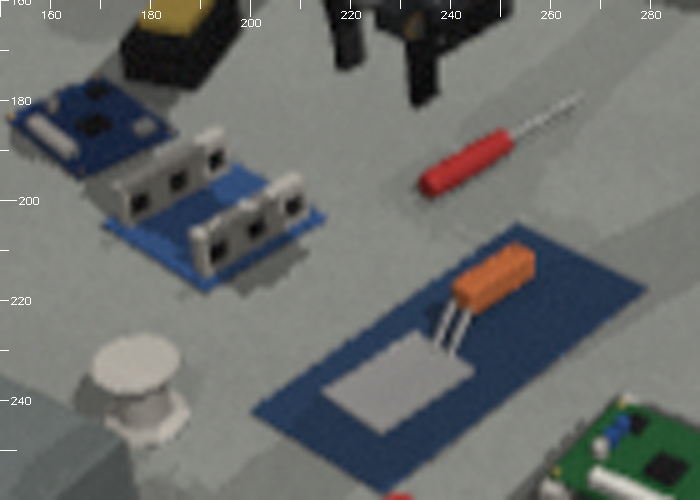

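```bash
python3 - <<'E'
from h import *
np.set_printoptions(precision=4,suppress=True)
c=load("w6");s=load("s6")
H=[[-.092,-.011,.052],[-.092,.011,.052],[-.022,-.011,.052],[-.022,.011,.052],[-.0025,-.033,.003],[-.0025,.033,.003],[.0925,-.033,.003],[.0925,.033,.003]]
px=[[276.75,74.3],[296,75.5],[274.75,138],[293.5,139.3],[258,150],[307.75,152.5],[256.25,218.5],[303.5,220.3]]
p,r=fit([(c,H,px)],[.57,-.07,0],.004);print("spat",p,r.T)
R=np.array([[np.cos(p[2]),-np.sin(p[2])],[np.sin(p[2]),np.cos(p[2])]]);print("grip",p[:2]+R@[-.05,0])
K=[[-.065,-.0675,.006],[-.065,.0675,.006],[.065,.0675,.006],[-.055,-.057,.045],[-.055,-.043,.045],[.055,-.057,.045],[.055,-.043,.045],[-.055,.043,.045],[-.055,.057,.045],[.055,.043,.045],[.055,.057,.045]]
px=[[24,100.5],[130.8,103.8],[141.8,200.8],[7.5,109],[20,109],[28,198.3],[39.3,198.3],[93.3,110.8],[106,110.8],[106.8,200.8],[118,200.8]]
p,r=fit([(c,K,px)],[.56,-.34,0]);print("rack",p,r.T)
def q(x,y): return [150+x/5,160+y/5]
Ks=[[-.055+.11,.043,.045],[.055,.057,.045],[.055,-.057,.045],[.065,.0675,.006],[.065,-.0675,.006],[-.065,.0675,.006]]
pxs=[q(190,229),q(206,232),q(115,185),q(205,293),q(103,222),q(325,217)]
p,r=fit([(c,K,px),(s,Ks,pxs)],p);print("rack2",p,r[-6:].T)
p,r=fit([(s,Ks,pxs)],p);print("rack s",p,r[-6:].T)
E
```

```text
spat [ 0.5678 -0.0728 -0.0412] [[-0.1262  0.5854 -0.4622 -0.3825  0.3002 -0.0412  0.61   -0.3474]
 [-0.345  -0.5622  0.9969  0.5731  0.3472  0.1216 -0.6159 -0.4145]]
grip [ 0.5178 -0.0708]
rack [ 0.5685 -0.3383 -0.0225] [[-0.5403 -1.254  -1.2092  0.4998  0.0565  0.2687  0.0321  0.669  -0.0231
   0.3672  0.1897]
 [-0.3447 -0.6634  0.2776 -0.8764 -0.5399  0.8128  1.098  -0.2774  0.0577
   0.3466  0.6308]]
rack2 [ 0.5685 -0.3383 -0.0222] [[-0.0755 -1.0392 -0.4816  0.1532 -0.0945  0.595 ]
 [ 0.4961  1.3138 -0.4704 -0.9384 -0.2144 -0.4228]]
rack s [ 0.5686 -0.3375 -0.0176] [[ 0.1121 -0.8375 -0.3944  0.3704 -0.012   0.7133]
 [ 0.5853  1.3964 -0.3373 -0.8548 -0.0702 -0.4029]]
```

Call:
{"fn": "jog_arm", "kwargs": {
  "moves": [
    {"slide": [0.13, -3.9, 3], "angular": [0, 0, 0.0435], "claw": 0.7},
    {"slide": [0, -3.86, 4], "angular": [0, 0, 0], "claw": 0.7},
    {"slide": [0, 0, 5], "angular": [0, 0, 0], "claw": 0.7},
    {"slide": [0, 0, 5], "angular": [0, 0, 0], "claw": 0.7},
    {"slide": [0, 0, 0], "angular": [0, 0, 0], "claw": 0.7}
  ]
}}

```text
time: 7.48
position: [0.5201, -0.0695, 0.1189]
orientation: [[0.042, 0.999, -0.008], [0.999, -0.042, 0.001], [0.001, -0.008, -1.0]]
contact_force: [-0.1, 0.0, 0.6]
gripper_width: 0.0611
```

```bash
python3 - <<'E'
from h import *
np.set_printoptions(precision=4,suppress=True)
shot("wrist","w7");o=bot.get_obs(); R=o["orientation"];print(o["time"],o["position"],R,R.T@(np.array([.5228,-.071,.047])-o["position"]))
E
```

```text
7.525 [ 0.5223 -0.0695  0.1212] [[ 0.0419  0.9991 -0.0022]
 [ 0.9991 -0.0419  0.0006]
 [ 0.0005 -0.0022 -1.    ]] [-0.0015  0.0007  0.0742]
```

View pics/w7.png

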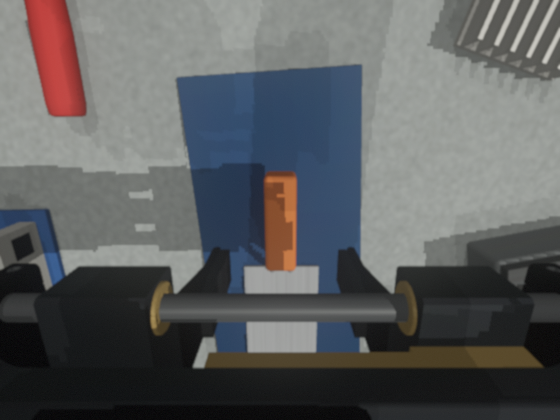

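Call:
{"fn": "jog_arm", "kwargs": {
  "moves": [
    {"slide": [-0.1, 0, 4], "angular": [0, 0, 0], "claw": 0.7},
    {"slide": [0, 0, 3.4], "angular": [0, 0, 0], "claw": 0.7},
    {"slide": [0, 0, 0], "angular": [0, 0, 0], "claw": 0.3},
    {"slide": [0, 0, 0], "angular": [0, 0, 0], "claw": 0.1},
    {"slide": [0, 0, 0], "angular": [0, 0, 0], "claw": 0}
  ],
  "force": 60
}}

```text
time: 8.15
position: [0.5244, -0.071, 0.0497]
orientation: [[0.043, 0.999, 0.004], [0.999, -0.043, -0.001], [-0.0, 0.004, -1.0]]
contact_force: [0.7, -0.2, 0.7]
gripper_width: 0.0386
```

Call:
{"fn": "jog_arm", "kwargs": {
  "moves": [
    {"slide": [0, 0, 0], "angular": [0, 0, 0], "claw": 0},
    {"slide": [0, 0, 0], "angular": [0, 0, 0], "claw": 0},
    {"slide": [0, 0, 0], "angular": [0, 0, 0], "claw": 0}
  ]
}}

```text
time: 8.52
position: [0.523, -0.0711, 0.0481]
orientation: [[0.043, 0.999, 0.001], [0.999, -0.043, -0.0], [-0.0, 0.001, -1.0]]
contact_force: [-1.7, 0.2, 4.7]
gripper_width: 0.0218
```

Call:
{"fn": "jog_arm", "kwargs": {
  "moves": [
    {"slide": [0, 0, -3], "angular": [0, 0, 0], "claw": 0},
    {"slide": [0, 0, -6], "angular": [0, 0, 0], "claw": 0},
    {"slide": [0, 0, -6], "angular": [0, 0, 0], "claw": 0},
    {"slide": [0, 0, 0], "angular": [0, 0, 0], "claw": 0},
    {"slide": [0, 0, 0], "angular": [0, 0, 0], "claw": 0}
  ]
}}

```text
time: 9.15
position: [0.5217, -0.0712, 0.1967]
orientation: [[0.043, 0.999, -0.002], [0.999, -0.043, -0.0], [-0.0, -0.002, -1.0]]
contact_force: [-0.7, -0.3, -1.8]
gripper_width: 0.0217
```

```bash
python3 - <<'E'
from h import *
np.set_printoptions(precision=4,suppress=True)
shot("wrist","w8");shot("scene","s8");shot("side","d8");o=bot.get_obs(); R=o["orientation"];print(o["time"],o["position"],R,o["contact_force"],o["ft_torque"],o["gripper_width"])
crop("s8",180,150,300,240,6,"s8c");crop("d8",260,130,400,240,5,"d8c")
E
```

```text
9.3 [ 0.5214 -0.071   0.1956] [[ 0.0433  0.9991 -0.004 ]
 [ 0.9991 -0.0432  0.0007]
 [ 0.0005 -0.004  -1.    ]] [ 0.2293  0.9917 -2.3076] [0.1424 0.0229 0.015 ] 0.021063374989450476
(540, 720, 3)
(550, 700, 3)
```

View pics/s8c.png

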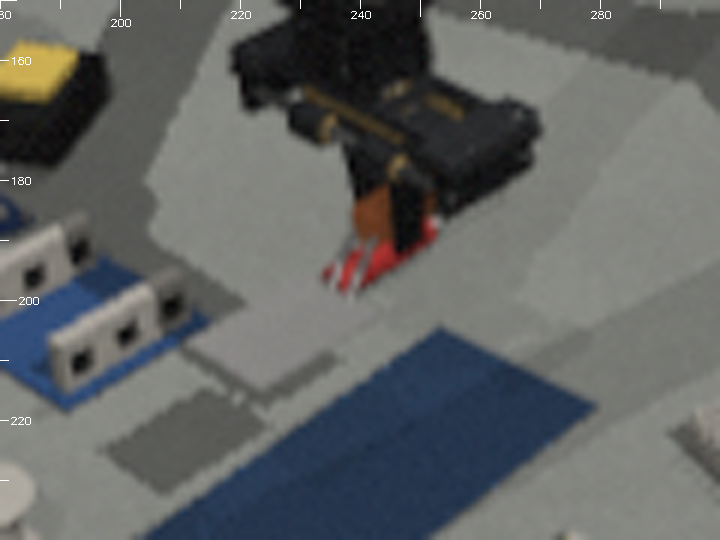

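View pics/d8c.png

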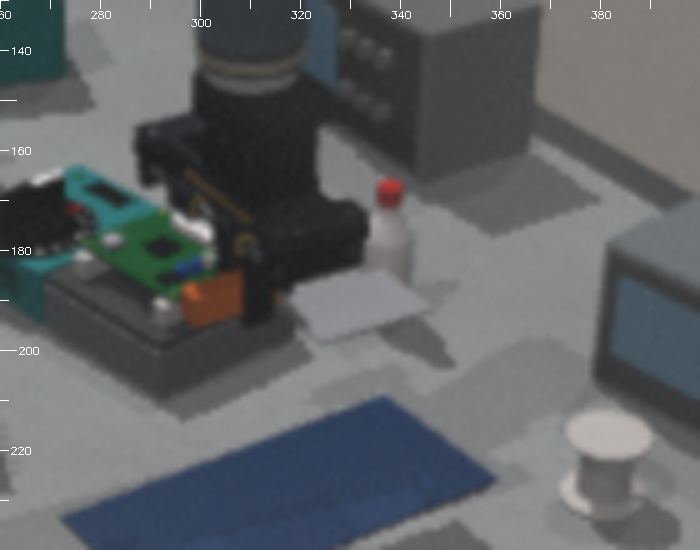

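```bash
cat >> h.py <<'E'
def bladefit(obs_s,obs_d,s,d,x0,yaw=None):
    from scipy.spatial.transform import Rotation as Ro
    def f(p):
        Rm=Ro.from_euler("ZYX",p[3:6]).as_matrix()
        r=[]
        for c,ob in ((s,obs_s),(d,obs_d)):
            for m,u in ob:
                r.append((proj(c,Rm@np.array(m)+p[:3])-u)[0])
        r=np.concatenate(r)
        return np.r_[r,(p[3]-x0[3])/.02,p[5]/.02]
    q=least_squares(f,x0,loss="soft_l1");return q.x,q.fun
E
python3 - <<'E'
from h import *
np.set_printoptions(precision=4,suppress=True)
s=load("s8");d=load("d8")
bl,br,tl,tr=[-.0025,.033,.003],[-.0025,-.033,.003],[.0925,.033,.003],[.0925,-.033,.003]
x,r=bladefit([(tr,[210.5,207.5]),(tl,[223.7,215.5]),(bl,[242.5,202])],[(br,[324,198.6]),(tr,[347,192.4]),(tl,[333,183.6])],s,d,[.566,-.073,.15,-.043,0,0])
print(x,r)
E
```

```text
[ 0.5656 -0.0745  0.1508 -0.0337  0.0382  0.0021] [ 0.3774 -0.013  -0.3638 -0.2637  0.5389  0.1834  0.1006 -0.1989 -0.6352
 -0.2284  2.8643  0.5665  0.4673  0.1061]
```

```bash
python3 - <<'E'
from h import *
np.set_printoptions(precision=4,suppress=True)
c=load("w2")
B=[[-.045,.06,.004],[.045,.06,.004],[.045,-.06,.004],[-.045,-.06,.004]]
p2,r=fit([(c,B,[[251.6,120.4],[331.4,109.8],[338.4,213],[266.6,221.4]])],[.61,.17,.1],.07);print("board",p2,r.T)
p=np.array([.6129,.1752,.155]);ca,s=np.cos(p[2]),np.sin(p[2]);R=np.array([[ca,-s],[s,ca]])
rel=R.T@(p2[:2]-p[:2]);print("rel",rel)
for dx in(-.196,-.092+rel[0]): print(dx,p[:2]+R@[dx,0])
o=bot.get_obs();print(o["position"],R.T)
E
```

```text
board [0.6132 0.1789 0.1325] [[-0.5531  0.3795  0.9386 -0.659 ]
 [-0.1417  0.1112 -0.0343  0.1544]]
rel [0.0009 0.0036]
-0.196 [0.4192 0.1449]
-0.09109474776971692 [0.5229 0.1611]
[ 0.5214 -0.071   0.1956] [[ 0.988   0.1544]
 [-0.1544  0.988 ]]
```

Call:
{"fn": "jog_arm", "kwargs": {
  "moves": [
    {"slide": [4.23, -2.23, 0], "angular": [0, 0, 0], "claw": 0},
    {"slide": [4.23, -2.23, 0], "angular": [0, 0, 0], "claw": 0},
    {"slide": [4.23, -2.23, 0], "angular": [0, 0, 0], "claw": 0},
    {"slide": [4.23, -2.23, 0], "angular": [0, 0, 0], "claw": 0},
    {"slide": [4.23, -2.23, 0], "angular": [0, 0, 0], "claw": 0}
  ]
}}

```text
time: 9.93
position: [0.4191, 0.1462, 0.1964]
orientation: [[0.043, 0.999, -0.002], [0.999, -0.043, -0.0], [-0.0, -0.002, -1.0]]
contact_force: [1.1, 0.2, -1.1]
gripper_width: 0.0218
```

Call:
{"fn": "jog_arm", "kwargs": {
  "moves": [
    {"slide": [0, 0, 0], "angular": [0, 0, -0.099], "claw": 0},
    {"slide": [0, 0, 0], "angular": [0, 0, -0.099], "claw": 0},
    {"slide": [0, 0, 2], "angular": [-0.02, 0, 0], "claw": 0},
    {"slide": [0, 0, 0], "angular": [0, 0, 0], "claw": 0}
  ]
}}

```text
time: 10.42
position: [0.4185, 0.1444, 0.1755]
orientation: [[-0.155, 0.988, 0.014], [0.988, 0.155, 0.002], [-0.0, 0.014, -1.0]]
contact_force: [0.1, 0.7, -1.2]
gripper_width: 0.0216
```

```bash
python3 - <<'E'
from h import *
np.set_printoptions(precision=4,suppress=True)
shot("wrist","w9");shot("scene","s9");shot("side","d9");o=bot.get_obs(); R=o["orientation"];print(o["time"],o["position"],R,np.arctan2(R[1,0],R[0,0]))
crop("s9",220,190,340,290,6,"s9c");crop("d9",220,110,340,210,6,"d9c")
E
```

```text
10.575 [0.4207 0.1453 0.1776] [[-0.1542  0.9879  0.0193]
 [ 0.988   0.1542  0.0034]
 [ 0.0003  0.0196 -0.9998]] 1.7256017921092863
(600, 720, 3)
(600, 720, 3)
```

View pics/s9c.png

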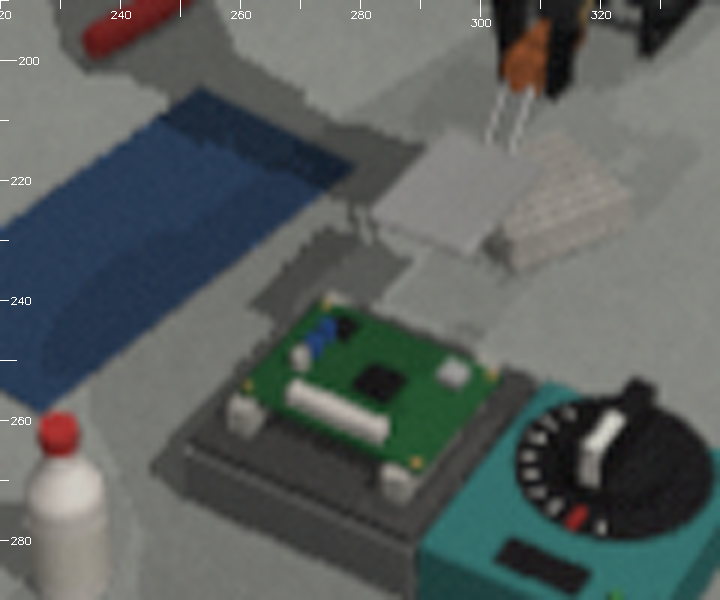

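View pics/d9c.png

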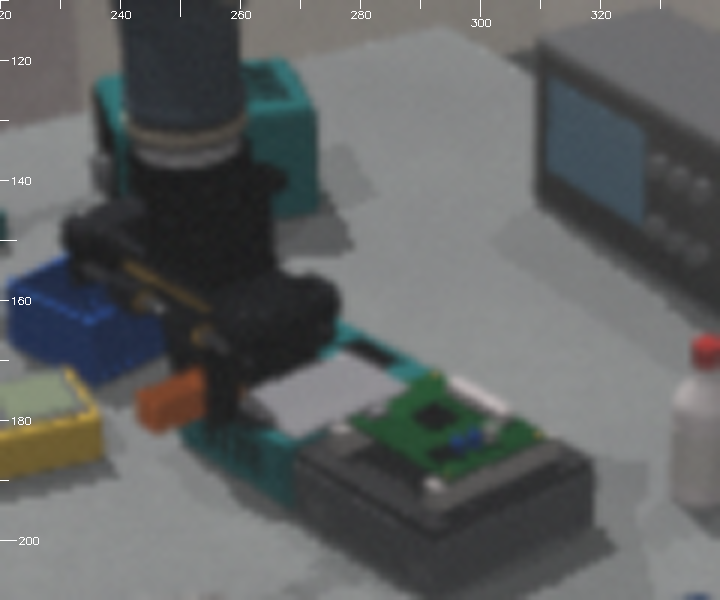

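```bash
python3 - <<'E'
from h import *
np.set_printoptions(precision=4,suppress=True)
s=load("s9");d=load("d9")
bl,br,tl,tr=[-.0025,.033,.003],[-.0025,-.033,.003],[.0925,.033,.003],[.0925,-.033,.003]
x,r=bladefit([(tr,[282,225.5]),(tl,[298.3,232.5]),(bl,[310.8,217.5]),(br,[294.2,211.2])],[(br,[269.7,182.3]),(tr,[288.7,174.2]),(tl,[275,168.3])],s,d,[.466,.152,.133,.155,0,0])
print(x,r)
E
```

```text
[ 0.4662  0.1521  0.1336  0.1683 -0.0136 -0.0028] [-0.9709  0.3569 -0.1445 -0.11    0.3652 -0.2554  0.349   0.0758 -0.6314
  0.2355 -0.6823 -0.1333  2.0958 -0.1336  0.6666 -0.1417]
```

Call:
{"fn": "jog_arm", "kwargs": {
  "moves": [
    {"slide": [0, -0.2, 3], "angular": [0, 0, 0], "claw": 0},
    {"slide": [0, -0.1, 3], "angular": [0, 0, 0], "claw": 0},
    {"slide": [0, 0, 1.45], "angular": [0, 0, 0], "claw": 0},
    {"slide": [0, 0, 0], "angular": [0, 0, 0], "claw": 0},
    {"slide": [0, 0, 0], "angular": [0, 0, 0], "claw": 0}
  ]
}}

```text
time: 11.2
position: [0.4199, 0.1454, 0.104]
orientation: [[-0.154, 0.988, 0.022], [0.988, 0.154, 0.004], [0.0, 0.022, -1.0]]
contact_force: [-0.4, 0.1, -0.9]
gripper_width: 0.0212
```

```bash
python3 - <<'E'
from h import *
np.set_printoptions(precision=4,suppress=True)
shot("scene","s10");shot("side","d10");shot("wrist","w10");o=bot.get_obs(); R=o["orientation"];print(o["time"],o["position"],R,np.arctan2(R[1,0],R[0,0]),o["contact_force"])
crop("s10",240,200,340,290,7,"s10c");crop("d10",220,130,340,210,6,"d10c")
print(R.T@(np.array([.5229,.1611,.103])-o["position"]))
E
```

```text
11.35 [0.4197 0.1451 0.1039] [[-0.1539  0.9878  0.0218]
 [ 0.9881  0.1539  0.0035]
 [ 0.0001  0.0221 -0.9998]] 1.72533256904973 [-0.0637 -0.6593 -0.683 ]
(630, 700, 3)
(480, 720, 3)
[-0.0001  0.1044  0.0032]
```

View pics/s10c.png

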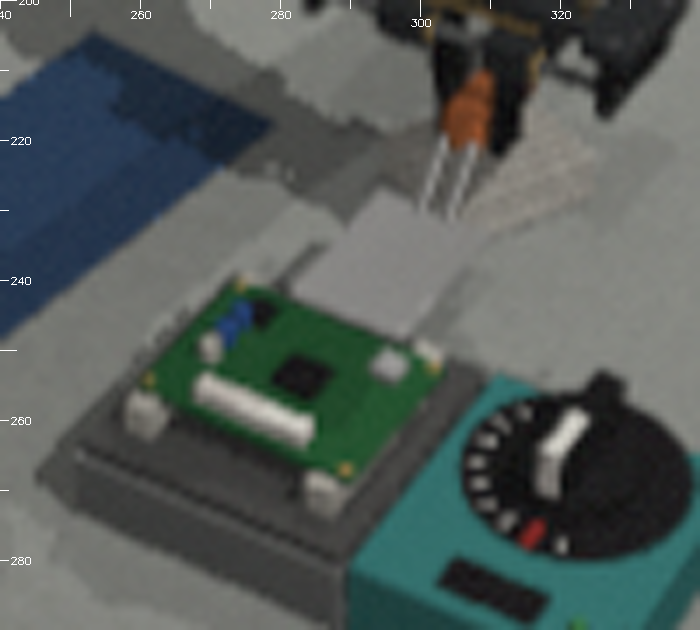

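View pics/d10c.png

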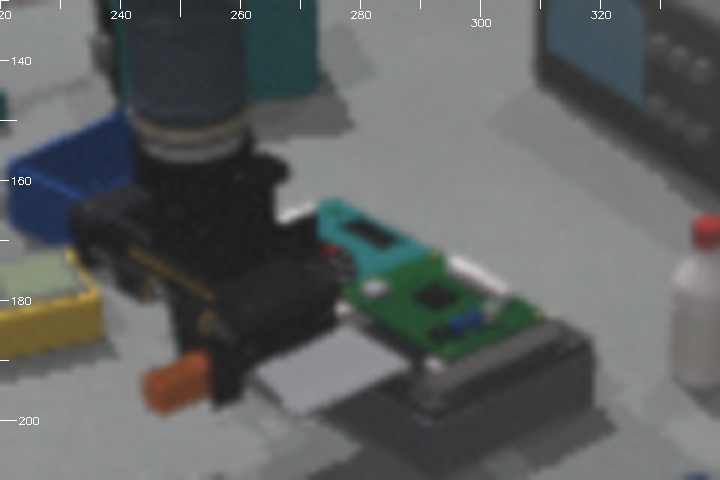

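View pics/w10.png

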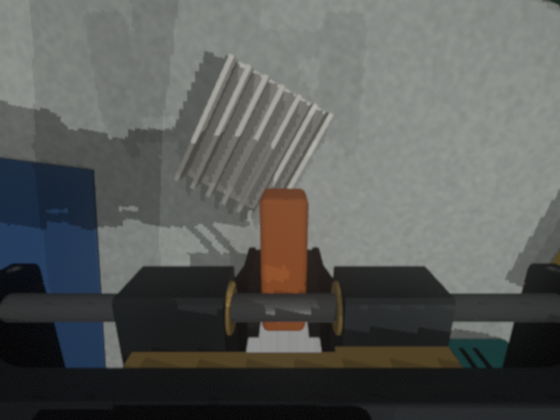

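```bash
python3 - <<'E'
from h import *
np.set_printoptions(precision=4,suppress=True)
s=load("s10");d=load("d10")
bl,br,tl,tr=[-.0025,.033,.003],[-.0025,-.033,.003],[.0925,.033,.003],[.0925,-.033,.003]
x,r=bladefit([(tr,[281.9,241.7]),(tl,[297.9,248.3]),(bl,[306.9,234.3]),(br,[294.6,226.7])],[(br,[270,199.2]),(tr,[288,191.2]),(tl,[277.5,184.5])],s,d,[.464,.152,.06,.155,0,0])
print(x,r)
# predicted tip vs rails
M=np.array([[-.055,-.043,.07],[-.055,.043,.07],[-.055,-.057,.07]]);p=[.6129,.1752];c,sn=np.cos(.155),np.sin(.155)
W=np.c_[M[:,0]*c-M[:,1]*sn+p[0],M[:,0]*sn+M[:,1]*c+p[1],M[:,2]];print(proj(s,W),proj(d,W))
print("pre rel TCP/tip",np.array([[c,sn],[-sn,c]])@(x[:2]-p))
E
```

```text
[ 0.4651  0.152   0.0586  0.159  -0.0196 -0.0026] [-0.9104  0.119  -0.4331  0.2434  3.4137 -0.9231 -0.2977  0.5122 -0.6112
  0.3209  0.062  -0.4622 -0.0173  0.0316  0.1981 -0.1297]
[[278.1882 239.7474]
 [299.6837 248.5249]
 [274.7898 238.3597]] [[290.119  190.1482]
 [276.364  182.0201]
 [292.4374 191.5182]]
pre rel TCP/tip [-0.1496 -0.0001]
```

Call:
{"fn": "jog_arm", "kwargs": {
  "moves": [
    {"slide": [0, 0, 0], "angular": [0.018, 0, 0], "claw": 0},
    {"slide": [0, 1.5, 0], "angular": [0, 0, 0], "claw": 0},
    {"slide": [0, 1.5, 0], "angular": [0, 0, 0], "claw": 0},
    {"slide": [0, 1, 0], "angular": [0, 0, 0], "claw": 0},
    {"slide": [0, 0, 0], "angular": [0, 0, 0], "claw": 0}
  ]
}}

```text
time: 11.98
position: [0.4595, 0.1513, 0.103]
orientation: [[-0.154, 0.988, 0.002], [0.988, 0.154, 0.001], [0.001, 0.002, -1.0]]
contact_force: [0.0, 0.4, -1.4]
gripper_width: 0.0216
```

```bash
python3 - <<'E'
from h import *
np.set_printoptions(precision=4,suppress=True)
shot("scene","s11");shot("side","d11");o=bot.get_obs(); R=o["orientation"];print(o["time"],o["position"],R,np.arctan2(R[1,0],R[0,0]),o["contact_force"])
crop("s11",240,200,340,290,7,"s11c");crop("d11",240,150,340,220,7,"d11c")
print(R.T@(np.array([.5229,.1611,.103])-o["position"]))
E
```

```text
12.075 [0.4581 0.151  0.1028] [[-0.1542  0.988   0.001 ]
 [ 0.988   0.1542  0.0001]
 [-0.0001  0.001  -1.    ]] 1.7256260548663531 [ 0.8688  0.1327 -1.1605]
(630, 700, 3)
(490, 700, 3)
[-0.      0.0656 -0.0001]
```

View pics/s11c.png

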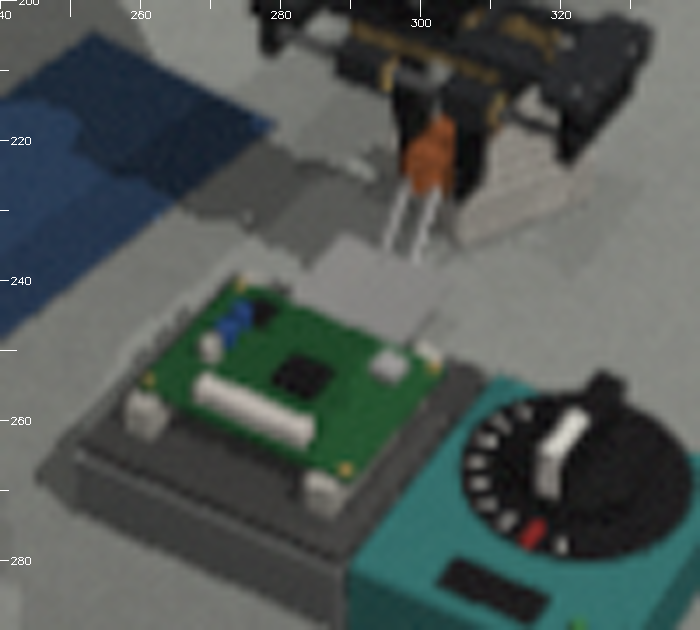

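View pics/d11c.png

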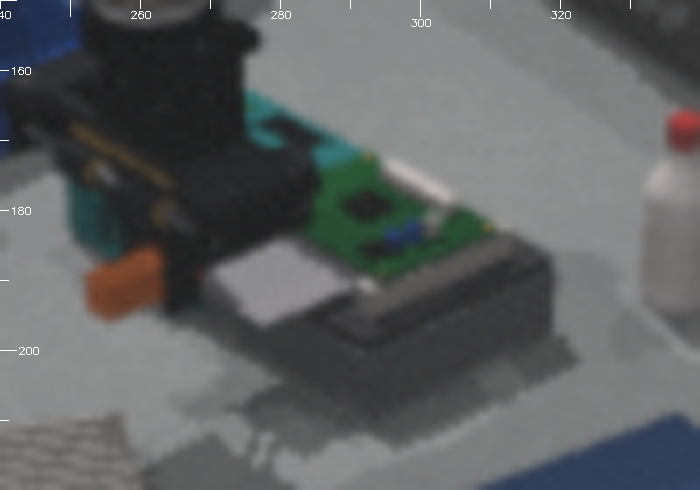

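Call:
{"fn": "jog_arm", "kwargs": {
  "moves": [
    {"slide": [0, 1.6, 0], "angular": [0, 0, 0], "claw": 0},
    {"slide": [0, 1.6, 0], "angular": [0, 0, 0], "claw": 0},
    {"slide": [0, 1.6, 0], "angular": [0, 0, 0], "claw": 0},
    {"slide": [0, 1.6, 0], "angular": [0, 0, 0], "claw": 0},
    {"slide": [0, 0.2, 0], "angular": [0, 0, 0], "claw": 0}
  ]
}}

```text
time: 12.7
position: [0.5252, 0.1615, 0.1032]
orientation: [[-0.153, 0.988, 0.003], [0.988, 0.153, 0.001], [0.001, 0.003, -1.0]]
contact_force: [0.2, 0.0, -1.2]
gripper_width: 0.0213
```

Call:
{"fn": "jog_arm", "kwargs": {
  "moves": [
    {"slide": [0, 0, 0], "angular": [0, 0, 0], "claw": 0}
  ]
}}

```text
time: 12.82
position: [0.5234, 0.1612, 0.103]
orientation: [[-0.154, 0.988, 0.001], [0.988, 0.154, 0.0], [-0.0, 0.001, -1.0]]
contact_force: [0.5, -0.1, -1.6]
gripper_width: 0.0215
```

```bash
python3 - <<'E'
from h import *
np.set_printoptions(precision=4,suppress=True)
shot("scene","s12");shot("side","d12");o=bot.get_obs(); R=o["orientation"];print(o["time"],o["position"],R,np.arctan2(R[1,0],R[0,0]),o["contact_force"])
crop("s12",240,200,340,290,7,"s12c");crop("d12",240,150,340,220,7,"d12c")
print(R.T@(np.array([.5229,.1611,.103])-o["position"]))
E
```

```text
12.925 [0.5231 0.1611 0.1031] [[-0.1545  0.988   0.0012]
 [ 0.988   0.1545 -0.0001]
 [-0.0003  0.0012 -1.    ]] 1.7258730768556636 [ 0.0975 -0.2027 -0.5119]
(630, 700, 3)
(490, 700, 3)
[ 0.     -0.0002  0.0001]
```

View pics/s12c.png

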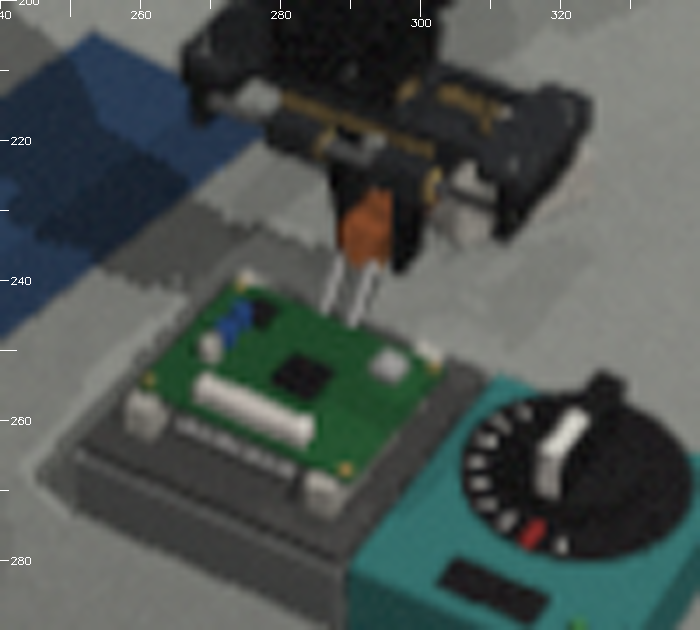

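View pics/d12c.png

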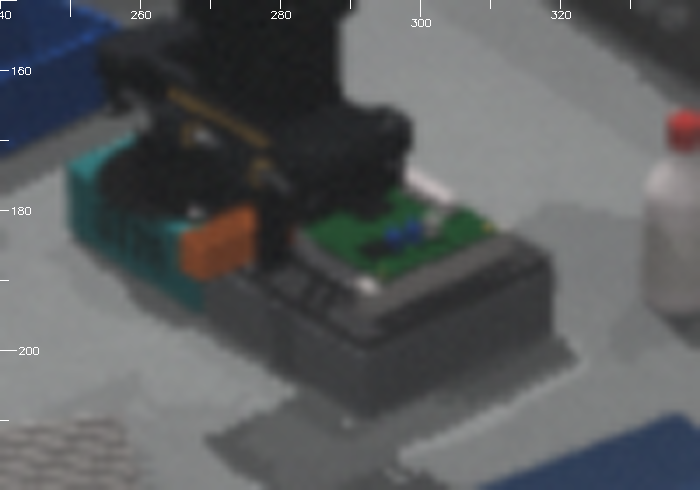

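Call:
{"fn": "jog_arm", "kwargs": {
  "moves": [
    {"slide": [0, 0, -0.5], "angular": [0, 0, 0], "claw": 0},
    {"slide": [0, 0, -0.2], "angular": [0, 0, 0], "claw": 0},
    {"slide": [0, 0, -0.2], "angular": [0, 0, 0], "claw": 0},
    {"slide": [0, 0, -0.3], "angular": [0, 0, 0], "claw": 0},
    {"slide": [0, 0, -0.5], "angular": [0, 0, 0], "claw": 0}
  ]
}}

```text
time: 13.55
position: [0.5235, 0.1611, 0.1203]
orientation: [[-0.154, 0.988, 0.002], [0.988, 0.154, 0.0], [-0.0, 0.002, -1.0]]
contact_force: [0.6, -0.0, -2.5]
gripper_width: 0.0212
```

Call:
{"fn": "jog_arm", "kwargs": {
  "moves": [
    {"slide": [0, 0, -0.8], "angular": [0, 0, 0], "claw": 0},
    {"slide": [0, 0, -1.2], "angular": [0, 0, 0], "claw": 0},
    {"slide": [0, 0, -1.2], "angular": [0, 0, 0], "claw": 0},
    {"slide": [0, 0, -0.6], "angular": [0, 0, 0], "claw": 0},
    {"slide": [0, 0, 0], "angular": [0, 0, 0], "claw": 0}
  ]
}}

```text
time: 14.18
position: [0.524, 0.1613, 0.1589]
orientation: [[-0.154, 0.988, 0.003], [0.988, 0.154, 0.001], [0.0, 0.003, -1.0]]
contact_force: [0.8, 0.2, -2.1]
gripper_width: 0.0216
```

```bash
python3 - <<'E'
from h import *
np.set_printoptions(precision=4,suppress=True)
shot("scene","s13");shot("side","d13");o=bot.get_obs(); R=o["orientation"];print(o["time"],o["position"],R,np.arctan2(R[1,0],R[0,0]),o["contact_force"])
crop("s13",240,180,360,280,6,"s13c");crop("d13",240,130,340,200,7,"d13c")
E
```

```text
14.275 [0.5234 0.161  0.158 ] [[-0.154   0.9881  0.0015]
 [ 0.9881  0.154   0.0001]
 [-0.0002  0.0015 -1.    ]] 1.7254303702867786 [ 0.3326  0.5508 -1.9258]
(600, 720, 3)
(490, 700, 3)
```

View pics/s13c.png

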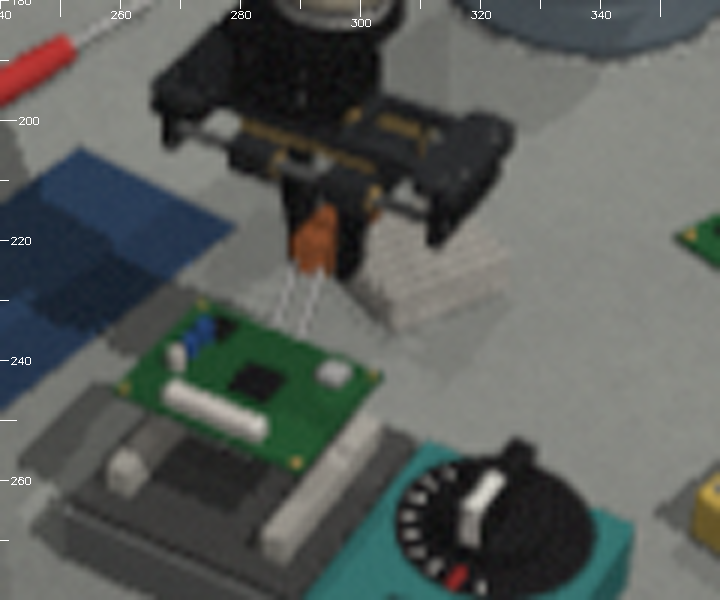

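View pics/d13c.png

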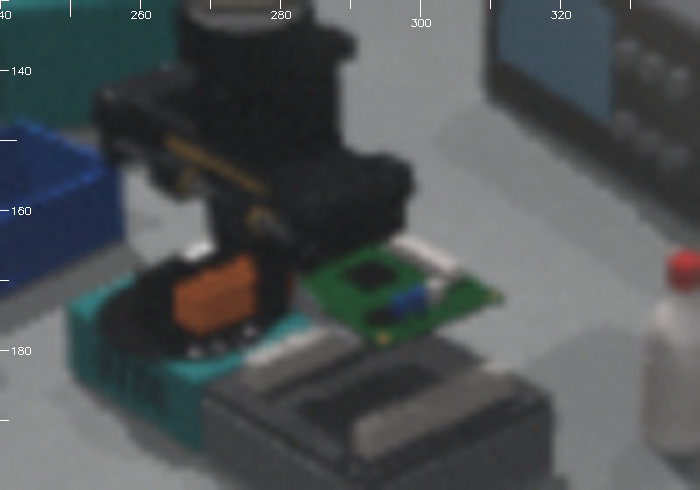

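```bash
cat >> h.py <<'E'
mm,pm,pp,mp=[-.045,-.06,.004],[.045,-.06,.004],[.045,.06,.004],[-.045,.06,.004]
E
python3 - <<'E'
from h import *
np.set_printoptions(precision=4,suppress=True)
s=load("s13");d=load("d13")
def go():
    x,r=bladefit([(mm,[273.8,230.5]),(pm,[260.3,244.7]),(pp,[289.3,257.5]),(mp,[303.3,242.8])],[(mm,[294.6,178.6]),(pm,[311.4,172.6])],s,d,[.613,.178,.118,.13,0,0])
    print(x,r)
go()
E
```

```text
[ 0.6154  0.1803  0.1159  0.1292 -0.0208  0.0058] [-0.209  -0.5288 -1.8063 -0.1201  0.3811  0.9374  0.6964 -0.1438 -0.4157
  0.8806  0.2089 -0.6735 -0.0382  0.292 ]
```

Call:
{"fn": "jog_arm", "kwargs": {
  "moves": [
    {"slide": [0, 0, -0.8], "angular": [0, 0, 0.03], "claw": 0},
    {"slide": [0, 0, -1.4], "angular": [0, 0, 0.05], "claw": 0},
    {"slide": [0, 0, -1.4], "angular": [0, 0, 0.05], "claw": 0},
    {"slide": [0, 0, -0.6], "angular": [0, 0, 0.025], "claw": 0},
    {"slide": [-0.8, -0.1, 0], "angular": [0, 0, 0], "claw": 0}
  ]
}}

```text
time: 14.9
position: [0.5227, 0.1537, 0.2011]
orientation: [[-0.001, 1.0, 0.004], [1.0, 0.001, 0.001], [0.001, 0.004, -1.0]]
contact_force: [-0.5, -0.2, -2.8]
gripper_width: 0.0213
```

Call:
{"fn": "jog_arm", "kwargs": {
  "moves": [
    {"slide": [-1.6, -0.2, 0], "angular": [0, 0, 0], "claw": 0},
    {"slide": [-2.4, -0.2, 0], "angular": [0, 0, 0], "claw": 0},
    {"slide": [-3, -0.3, 0], "angular": [0, 0, 0], "claw": 0},
    {"slide": [-3.2, -0.3, 0], "angular": [0, 0, 0], "claw": 0},
    {"slide": [-3.2, -0.3, 0], "angular": [0, 0, 0], "claw": 0}
  ]
}}

```text
time: 15.52
position: [0.5086, 0.0166, 0.1995]
orientation: [[0.002, 1.0, 0.001], [1.0, -0.002, -0.0], [-0.0, 0.001, -1.0]]
contact_force: [1.1, 0.2, -2.4]
gripper_width: 0.0215
```

Call:
{"fn": "jog_arm", "kwargs": {
  "moves": [
    {"slide": [-3.2, -0.3, 0], "angular": [0, 0, 0], "claw": 0},
    {"slide": [-3.2, -0.3, 0], "angular": [0, 0, 0], "claw": 0},
    {"slide": [-3.2, -0.3, 0], "angular": [0, 0, 0], "claw": 0},
    {"slide": [-3.2, -0.3, 0], "angular": [0, 0, 0], "claw": 0},
    {"slide": [-3.2, -0.3, 0], "angular": [0, 0, 0], "claw": 0}
  ]
}}

```text
time: 16.15
position: [0.493, -0.1431, 0.1995]
orientation: [[0.002, 1.0, 0.0], [1.0, -0.002, 0.0], [0.0, 0.0, -1.0]]
contact_force: [0.7, -0.5, -1.9]
gripper_width: 0.0212
```

Call:
{"fn": "jog_arm", "kwargs": {
  "moves": [
    {"slide": [-3.2, -0.3, 0], "angular": [0, 0, 0], "claw": 0},
    {"slide": [-3.2, -0.3, 0], "angular": [0, 0, 0], "claw": 0},
    {"slide": [-3.2, -0.3, 0], "angular": [0, 0, 0], "claw": 0},
    {"slide": [-3.2, -0.3, 0], "angular": [0, 0, 0], "claw": 0},
    {"slide": [-2.6, -0.3, 0], "angular": [0, 0, 0], "claw": 0}
  ]
}}

```text
time: 16.77
position: [0.4775, -0.2973, 0.1992]
orientation: [[0.002, 1.0, 0.0], [1.0, -0.002, 0.0], [0.0, 0.0, -1.0]]
contact_force: [-0.7, -0.5, -2.3]
gripper_width: 0.0216
```

Call:
{"fn": "jog_arm", "kwargs": {
  "moves": [
    {"slide": [-1.8, -0.2, 0], "angular": [0, 0, 0], "claw": 0},
    {"slide": [-1.0, -0.1, 0], "angular": [0, 0, 0], "claw": 0},
    {"slide": [-0.4, 0, 0], "angular": [0, 0, 0], "claw": 0},
    {"slide": [0, 0, 0], "angular": [0, 0, 0], "claw": 0}
  ]
}}

```text
time: 17.27
position: [0.4766, -0.3262, 0.1999]
orientation: [[-0.001, 1.0, 0.002], [1.0, 0.001, 0.001], [0.001, 0.002, -1.0]]
contact_force: [0.1, 0.1, -2.5]
gripper_width: 0.0215
```

```bash
python3 - <<'E'
from h import *
np.set_printoptions(precision=4,suppress=True)
shot("scene","s14");shot("side","d14");o=bot.get_obs(); R=o["orientation"];print(o["time"],o["position"],R,np.arctan2(R[1,0],R[0,0]),o["contact_force"])
crop("s14",150,110,270,210,6,"s14c");crop("d14",320,160,440,290,6,"d14c")
E
```

```text
17.375 [ 0.4768 -0.3257  0.2   ] [[-0.0013  1.      0.0021]
 [ 1.      0.0013  0.0008]
 [ 0.0008  0.0021 -1.    ]] 1.5721196680172245 [ 0.064   0.6685 -2.1162]
(600, 720, 3)
(780, 720, 3)
```

View pics/s14c.png

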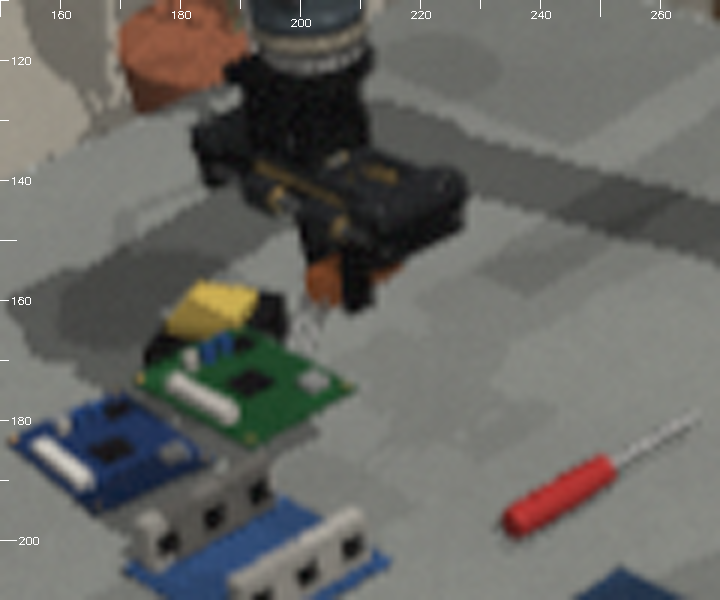

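View pics/d14c.png

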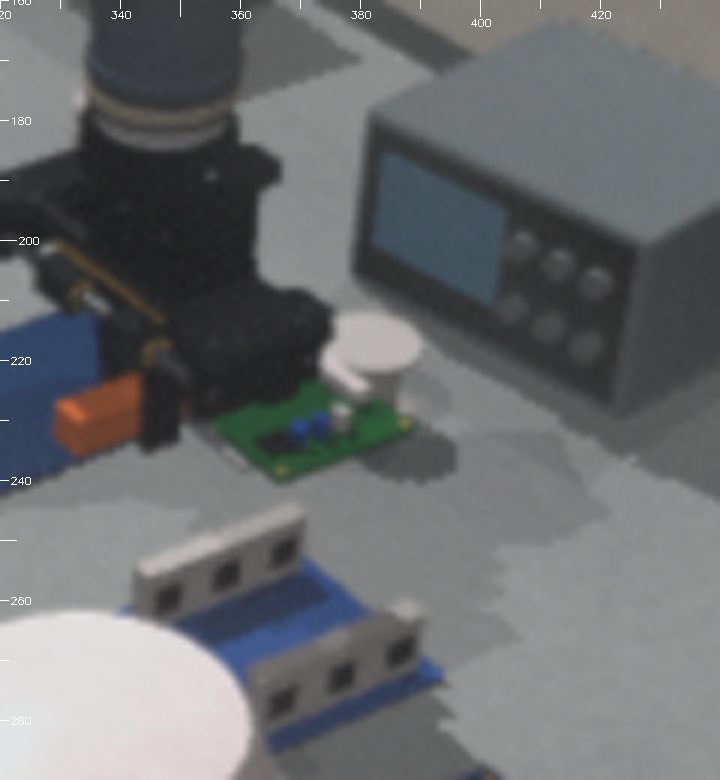

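```bash
python3 - <<'E'
from h import *
np.set_printoptions(precision=4,suppress=True)
s=load("s14");d=load("d14")
x,r=bladefit([(pm,[172.8,173.3]),(pp,[192.2,183.8]),(mp,[208.8,174.7])],[(mm,[366.7,240.3]),(pm,[389.2,230.8])],s,d,[.569,-.32,.159,-.02,0,0])
print(x,r)
o=bot.get_obs();print(x[:2]-o["position"][:2])
E
```

```text
[ 0.57   -0.3213  0.1572 -0.0108 -0.0139  0.0026] [-0.9979 -0.2758 -0.666   0.4016  0.6771 -0.1167 -0.5309  0.0035 -0.0971
  0.0622  0.4583  0.1282]
[0.0932 0.0045]
```

```bash
python3 - <<'E'
from h import *
np.set_printoptions(precision=4,suppress=True)
crop("scene1",160,140,260,210,7,"bat");crop("d14",330,270,480,400,5,"bat2")
print(unproj(load("scene1"),[[175,174],[191,177],[200,162]],0.0)[:,:2])
E
```

```text
(490, 700, 3)
(650, 750, 3)
[[ 0.4679 -0.5844]
 [ 0.4367 -0.508 ]
 [ 0.3225 -0.5761]]
```

View pics/bat.png

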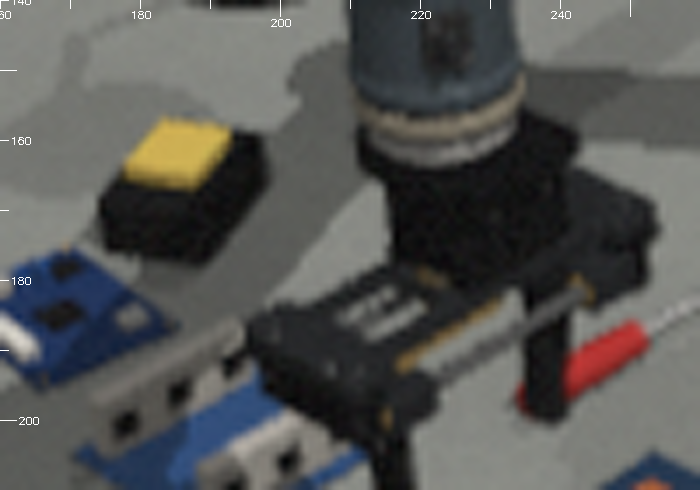

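Call:
{"fn": "jog_arm", "kwargs": {
  "moves": [
    {"slide": [-0.5, -0.1, 1], "angular": [0, 0, 0], "claw": 0},
    {"slide": [-0.6, 0, 2], "angular": [0, 0, 0], "claw": 0},
    {"slide": [-0.4, 0, 2.5], "angular": [0, 0, 0], "claw": 0},
    {"slide": [0, 0, 2], "angular": [0, 0, 0], "claw": 0},
    {"slide": [0, 0, 1], "angular": [0, 0, 0], "claw": 0}
  ]
}}

```text
time: 18.0
position: [0.4743, -0.3414, 0.1123]
orientation: [[0.001, 1.0, -0.001], [1.0, -0.001, 0.003], [0.003, -0.001, -1.0]]
contact_force: [0.9, 0.1, -2.1]
gripper_width: 0.0218
```

Call:
{"fn": "jog_arm", "kwargs": {
  "moves": [
    {"slide": [0, 0, 0], "angular": [0, 0, 0], "claw": 0}
  ]
}}

```text
time: 18.12
position: [0.475, -0.3415, 0.1136]
orientation: [[0.0, 1.0, 0.0], [1.0, -0.0, 0.002], [0.002, 0.0, -1.0]]
contact_force: [-0.7, -1.2, -2.5]
gripper_width: 0.0217
```

```bash
python3 - <<'E'
from h import *
np.set_printoptions(precision=4,suppress=True)
shot("scene","s15");shot("side","d15");o=bot.get_obs(); R=o["orientation"];print(o["time"],o["position"],R,np.arctan2(R[1,0],R[0,0]),o["contact_force"])
crop("s15",150,130,270,230,6,"s15c");crop("d15",320,180,440,290,6,"d15c")
E
```

```text
18.225 [ 0.476  -0.3419  0.1153] [[ 0.0002  1.      0.0028]
 [ 1.     -0.0002 -0.    ]
 [-0.      0.0028 -1.    ]] 1.570617593725394 [ 0.5111 -0.3577 -1.8753]
(600, 720, 3)
(660, 720, 3)
```

View pics/s15c.png

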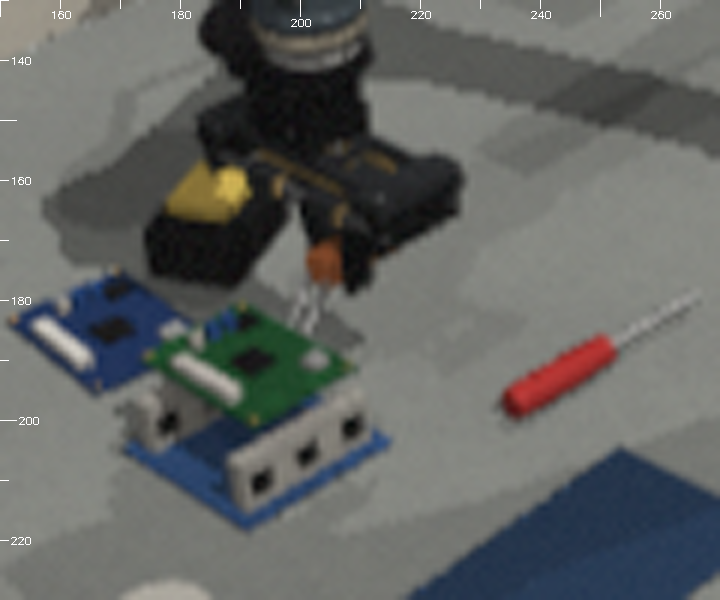

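View pics/d15c.png

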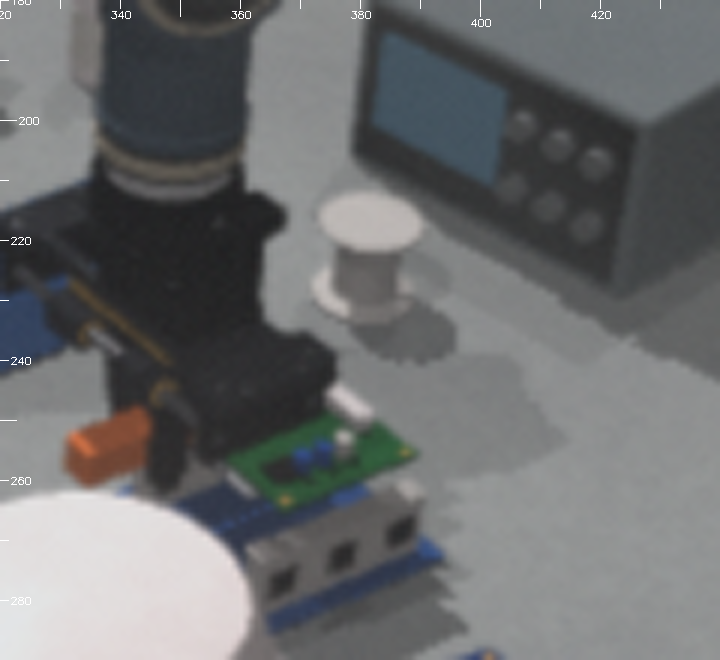

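Call:
{"fn": "jog_arm", "kwargs": {
  "moves": [
    {"slide": [0, 0, 0.8], "angular": [0, 0, 0], "claw": 0},
    {"slide": [0, 0, 0.8], "angular": [0, 0, 0], "claw": 0},
    {"slide": [0, 0, 0.6], "angular": [0, 0, 0], "claw": 0},
    {"slide": [0, 0, 0.2], "angular": [0, 0, 0], "claw": 0},
    {"slide": [0, 0, 0], "angular": [0, 0, 0], "claw": 0}
  ]
}}

```text
time: 18.85
position: [0.4756, -0.3417, 0.0908]
orientation: [[0.0, 1.0, 0.002], [1.0, -0.0, 0.001], [0.001, 0.002, -1.0]]
contact_force: [0.3, 0.2, -2.0]
gripper_width: 0.0214
```

```bash
python3 - <<'E'
from h import *
np.set_printoptions(precision=4,suppress=True)
shot("scene","s16");shot("side","d16");o=bot.get_obs(); R=o["orientation"];print(o["time"],o["position"],R,np.arctan2(R[1,0],R[0,0]),o["contact_force"])
crop("s16",160,170,240,230,9,"s16c");crop("d16",340,235,420,295,9,"d16c")
E
```

```text
18.95 [ 0.4758 -0.3418  0.0911] [[ 0.0002  1.      0.0024]
 [ 1.     -0.0002  0.0001]
 [ 0.0001  0.0024 -1.    ]] 1.5705777727167354 [-1.1828  0.8503 -1.7688]
(540, 720, 3)
(540, 720, 3)
```

View pics/s16c.png

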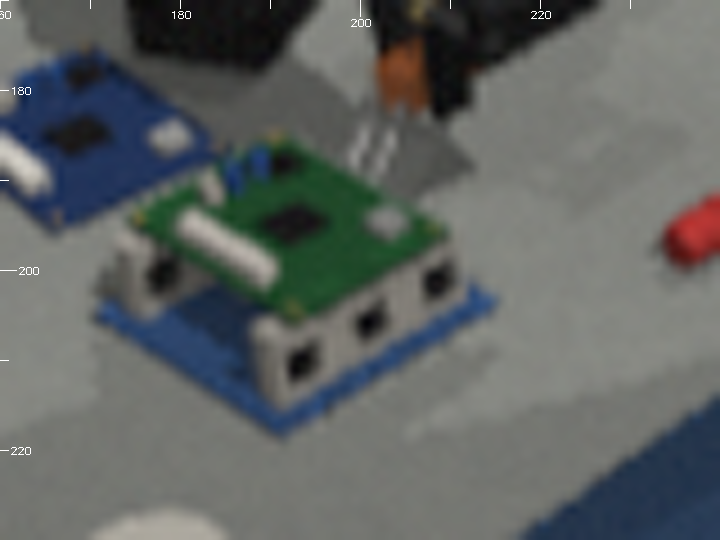

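View pics/d16c.png

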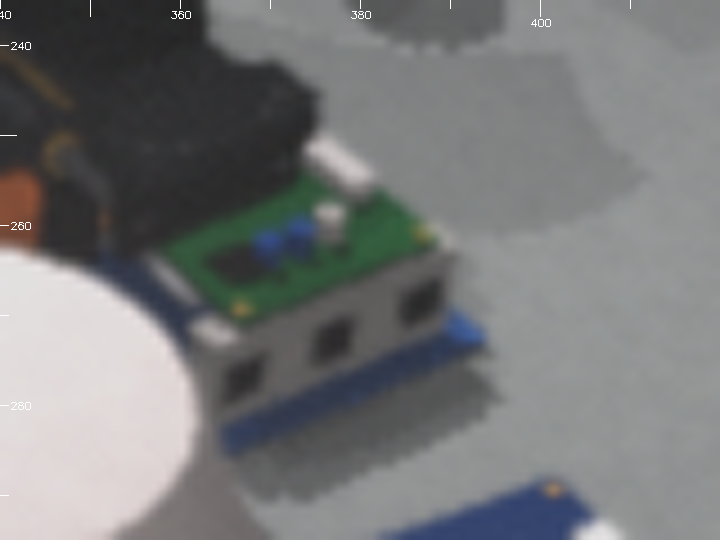

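Call:
{"fn": "jog_arm", "kwargs": {
  "moves": [
    {"slide": [0, 0, 0.3], "angular": [0, 0, 0], "claw": 0},
    {"slide": [0, 0, 0.3], "angular": [0, 0, 0], "claw": 0},
    {"slide": [0, 0, 0.4], "angular": [0, 0, 0], "claw": 0},
    {"slide": [0, 0, 0.5], "angular": [0, 0, 0], "claw": 0},
    {"slide": [0, 0, 0.5], "angular": [0, 0, 0], "claw": 0}
  ]
}}

```text
time: 19.58
position: [0.4757, -0.3417, 0.0706]
orientation: [[0.0, 1.0, 0.002], [1.0, -0.0, 0.0], [0.0, 0.002, -1.0]]
contact_force: [-0.3, -0.5, -2.4]
gripper_width: 0.0213
```

Call:
{"fn": "jog_arm", "kwargs": {
  "moves": [
    {"slide": [0, 0, 0], "angular": [0, 0, 0], "claw": 0}
  ]
}}

```text
time: 19.7
position: [0.4754, -0.3415, 0.0704]
orientation: [[0.0, 1.0, 0.001], [1.0, -0.0, 0.001], [0.001, 0.001, -1.0]]
contact_force: [0.4, 0.1, -1.1]
gripper_width: 0.0215
```

```bash
python3 - <<'E'
from h import *
np.set_printoptions(precision=4,suppress=True)
shot("scene","s17");shot("side","d17");o=bot.get_obs(); R=o["orientation"];print(o["time"],o["position"],R,np.arctan2(R[1,0],R[0,0]),o["contact_force"])
crop("s17",160,170,240,230,9,"s17c");crop("d17",340,235,420,295,9,"d17c")
E
```

```text
19.8 [ 0.4757 -0.3418  0.0709] [[ 0.0002  1.      0.002 ]
 [ 1.     -0.0002  0.0004]
 [ 0.0004  0.002  -1.    ]] 1.5705790205845858 [ 1.2548 -0.4724 -1.4237]
(540, 720, 3)
(540, 720, 3)
```

View pics/s17c.png

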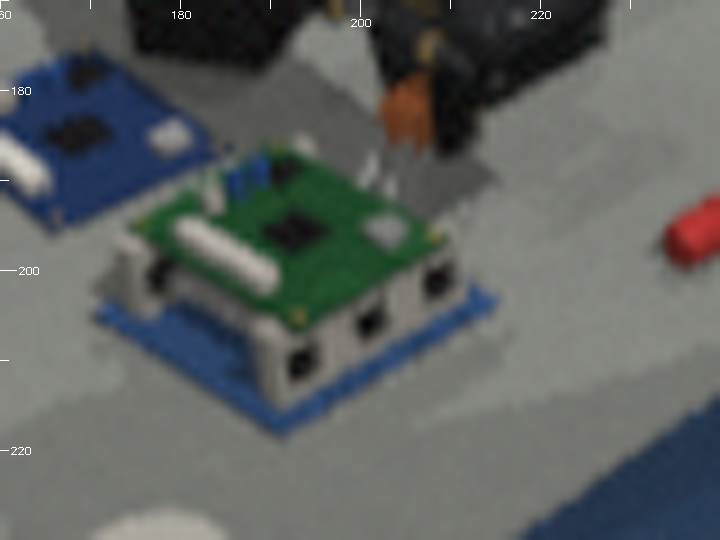

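View pics/d17c.png

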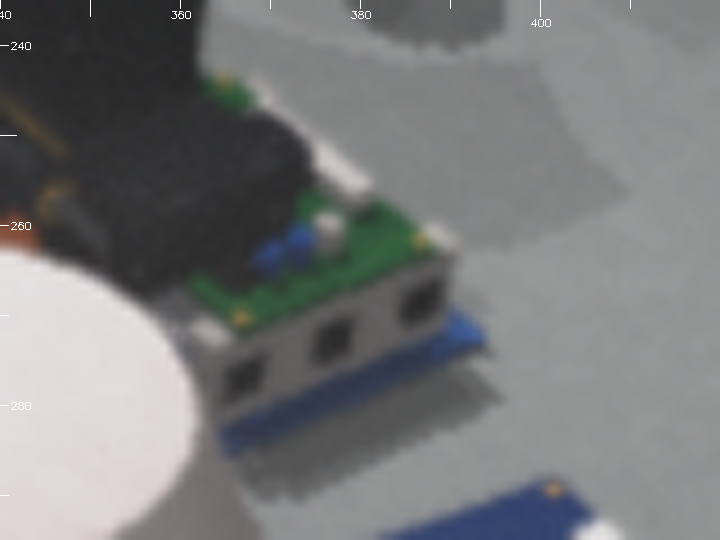

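Call:
{"fn": "jog_arm", "kwargs": {
  "moves": [
    {"slide": [0, -1, 0], "angular": [0, 0, 0], "claw": 0},
    {"slide": [0, -2, 0], "angular": [0, 0, 0], "claw": 0},
    {"slide": [0, -3, 0], "angular": [0, 0, 0], "claw": 0},
    {"slide": [0, -3, 0], "angular": [0, 0, 0], "claw": 0},
    {"slide": [0, -2.7, 0], "angular": [0, 0, 0], "claw": 0}
  ]
}}

```text
time: 20.42
position: [0.3568, -0.3418, 0.0709]
orientation: [[0.001, 1.0, 0.002], [1.0, -0.001, 0.0], [0.0, 0.002, -1.0]]
contact_force: [0.8, 0.5, -2.0]
gripper_width: 0.0215
```

Call:
{"fn": "jog_arm", "kwargs": {
  "moves": [
    {"slide": [0, 0, 0], "angular": [0, 0, 0], "claw": 0}
  ]
}}

```text
time: 20.55
position: [0.3555, -0.3419, 0.0707]
orientation: [[0.003, 1.0, -0.001], [1.0, -0.003, 0.001], [0.0, -0.001, -1.0]]
contact_force: [0.8, 0.6, -1.5]
gripper_width: 0.0215
```

```bash
python3 - <<'E'
from h import *
np.set_printoptions(precision=4,suppress=True)
shot("scene","s18");shot("side","d18");o=bot.get_obs(); R=o["orientation"];print(o["time"],o["position"],R,np.arctan2(R[1,0],R[0,0]),o["contact_force"])
crop("s18",160,140,260,230,7,"s18c");crop("d18",340,235,420,295,9,"d18c")
E
```

```text
20.65 [ 0.3588 -0.342   0.0712] [[ 0.0009  1.      0.0031]
 [ 1.     -0.0009 -0.0005]
 [-0.0005  0.0031 -1.    ]] 1.5698710134811076 [ 0.9889 -0.0562 -2.0412]
(630, 700, 3)
(540, 720, 3)
```

View pics/s18c.png

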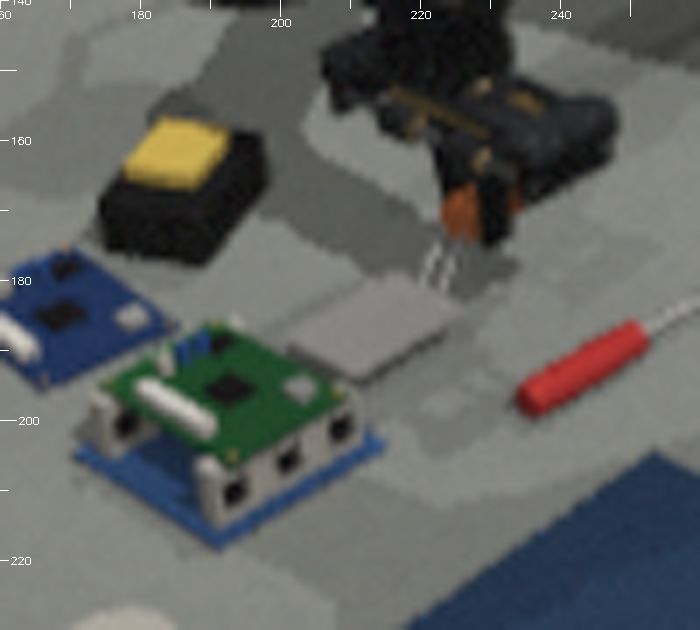

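View pics/d18c.png

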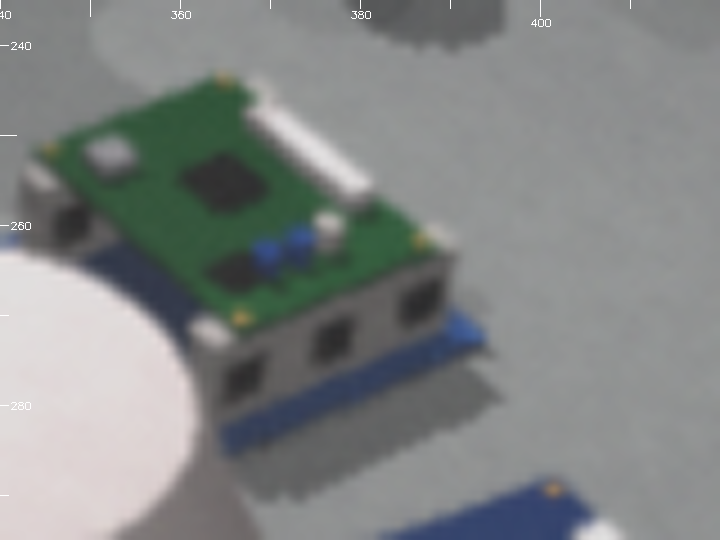

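Call:
{"fn": "jog_arm", "kwargs": {
  "moves": [
    {"slide": [0, 0, -3], "angular": [0, 0, 0], "claw": 0},
    {"slide": [0, 0, -5], "angular": [0, 0, 0], "claw": 0},
    {"slide": [0, 0, -5], "angular": [0, 0, 0], "claw": 0},
    {"slide": [3.9, 2.2, 0], "angular": [0, 0, 0], "claw": 0},
    {"slide": [4.6, 2.6, 0], "angular": [0, 0, 0], "claw": 0}
  ]
}}

```text
time: 21.28
position: [0.408, -0.2565, 0.2021]
orientation: [[0.002, 1.0, 0.005], [1.0, -0.002, -0.001], [-0.001, 0.005, -1.0]]
contact_force: [0.6, 0.5, -1.3]
gripper_width: 0.0216
```

Call:
{"fn": "jog_arm", "kwargs": {
  "moves": [
    {"slide": [4.6, 2.6, 0], "angular": [0, 0, 0], "claw": 0},
    {"slide": [4.6, 2.6, 0], "angular": [0, 0, 0], "claw": 0},
    {"slide": [4.6, 2.6, 0], "angular": [0, 0, 0], "claw": 0},
    {"slide": [4.6, 2.6, 0], "angular": [0, 0, 0], "claw": 0},
    {"slide": [0, 0, 0], "angular": [0, 0, 0], "claw": 0}
  ]
}}

```text
time: 21.9
position: [0.5131, -0.0667, 0.2019]
orientation: [[-0.01, 1.0, 0.005], [1.0, 0.01, 0.004], [0.004, 0.005, -1.0]]
contact_force: [-0.9, 0.3, -1.0]
gripper_width: 0.0213
```

Call:
{"fn": "jog_arm", "kwargs": {
  "moves": [
    {"slide": [0, 0, 5], "angular": [0, 0, 0], "claw": 0},
    {"slide": [0, 0, 5], "angular": [0, 0, 0], "claw": 0},
    {"slide": [0, 0, 3], "angular": [0, 0, 0], "claw": 0},
    {"slide": [0, 0, 0], "angular": [0, 0, 0], "claw": 0},
    {"slide": [0, 0, 0], "angular": [0, 0, 0], "claw": 0}
  ]
}}

```text
time: 22.52
position: [0.5119, -0.0729, 0.0723]
orientation: [[0.0, 1.0, 0.004], [1.0, -0.0, 0.0], [0.0, 0.004, -1.0]]
contact_force: [0.8, 0.7, -1.3]
gripper_width: 0.0218
```

```bash
python3 - <<'E'
from h import *
np.set_printoptions(precision=4,suppress=True)
shot("scene","s19");shot("side","d19");o=bot.get_obs(); R=o["orientation"];print(o["time"],o["position"],R,np.arctan2(R[1,0],R[0,0]),o["contact_force"])
crop("s19",180,170,300,260,6,"s19c");crop("d19",260,180,380,270,6,"d19c")
E
```

```text
22.625 [ 0.5121 -0.0729  0.0728] [[ 0.0005  1.      0.0054]
 [ 1.     -0.0005 -0.0002]
 [-0.0002  0.0054 -1.    ]] 1.57029646030786 [ 0.0069  1.1167 -1.2996]
(540, 720, 3)
(540, 720, 3)
```

View pics/s19c.png

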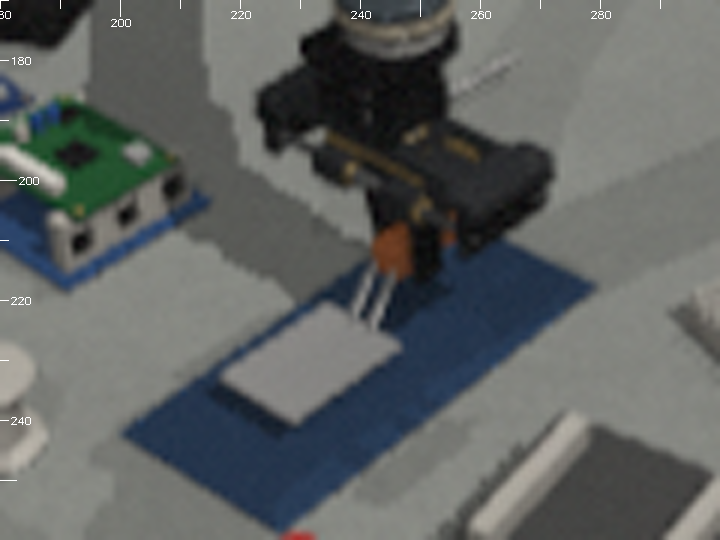

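View pics/d19c.png

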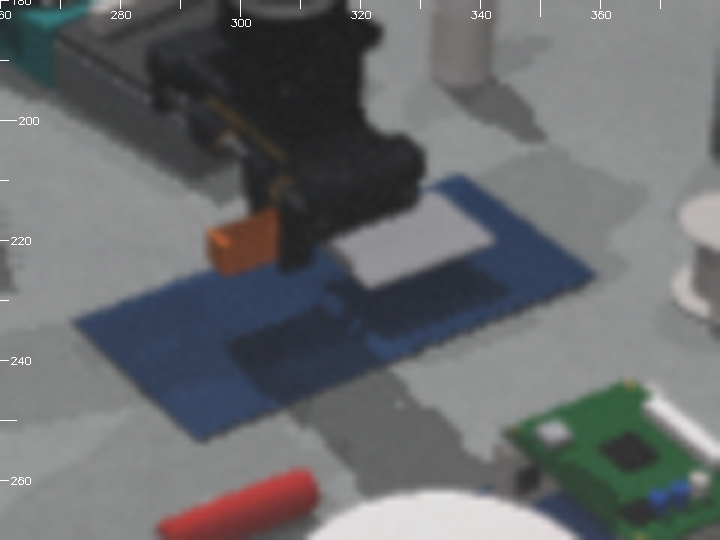

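Lower onto the mat (2.45 cm), release, and rise.

Call:
{"fn": "jog_arm", "kwargs": {
  "moves": [
    {"slide": [0, 0, 1.2], "angular": [0, 0, 0], "claw": 0},
    {"slide": [0, 0, 0.8], "angular": [0, 0, 0], "claw": 0},
    {"slide": [0, 0, 0.3], "angular": [0, 0, 0], "claw": 0},
    {"slide": [0, 0, 0.1], "angular": [0, 0, 0], "claw": 0},
    {"slide": [0, 0, 0], "angular": [0, 0, 0], "claw": 0}
  ]
}}

```text
time: 23.25
position: [0.5099, -0.0728, 0.048]
orientation: [[0.0, 1.0, -0.0], [1.0, -0.0, -0.001], [-0.001, -0.0, -1.0]]
contact_force: [-5.6, 0.0, 11.1]
gripper_width: 0.0218
```

Call:
{"fn": "jog_arm", "kwargs": {
  "moves": [
    {"slide": [0, 0, 0], "angular": [0, 0, 0], "claw": 0.3},
    {"slide": [0, 0, 0], "angular": [0, 0, 0], "claw": 0.6},
    {"slide": [0, 0, 0], "angular": [0, 0, 0], "claw": 0.7},
    {"slide": [0, 0, 0], "angular": [0, 0, 0], "claw": 0.7}
  ]
}}

```text
time: 23.75
position: [0.5109, -0.0727, 0.047]
orientation: [[0.0, 1.0, 0.002], [1.0, -0.0, 0.0], [0.0, 0.002, -1.0]]
contact_force: [0.7, 0.1, 0.0]
gripper_width: 0.048
```

Call:
{"fn": "jog_arm", "kwargs": {
  "moves": [
    {"slide": [0, 0, -3], "angular": [0, 0, 0], "claw": 0.7},
    {"slide": [0, 0, -6], "angular": [0, 0, 0], "claw": 0.7},
    {"slide": [0, 0, -6], "angular": [0, 0, 0], "claw": 0.7},
    {"slide": [0, 4, -6], "angular": [0, 0, 0], "claw": 0.7},
    {"slide": [0, 4, -4], "angular": [0, 0, 0], "claw": 0.7}
  ]
}}

```text
time: 24.38
position: [0.5858, -0.0731, 0.2924]
orientation: [[0.001, 1.0, 0.005], [1.0, -0.001, -0.001], [-0.001, 0.005, -1.0]]
contact_force: [0.9, 0.2, 0.3]
gripper_width: 0.0606
```

Call:
{"fn": "jog_arm", "kwargs": {
  "moves": [
    {"slide": [0, 0, 0], "angular": [0, 0, 0], "claw": 0.7},
    {"slide": [0, 0, 0], "angular": [0, 0, 0], "claw": 0.7}
  ]
}}

```text
time: 24.62
position: [0.5839, -0.0728, 0.2881]
orientation: [[0.0, 1.0, -0.001], [1.0, -0.0, 0.0], [0.0, -0.001, -1.0]]
contact_force: [-0.3, 0.2, 0.4]
gripper_width: 0.0609
```

```bash
python3 - <<'E'
from h import *
np.set_printoptions(precision=4,suppress=True)
shot("scene","s20");shot("side","d20");shot("wrist","w20");o=bot.get_obs(); R=o["orientation"];print(o["time"],o["position"],o["contact_force"])
E
```

```text
24.775 [ 0.5835 -0.073   0.2877] [-0.1897  0.2941  0.2394]
```

View pics/s20.png

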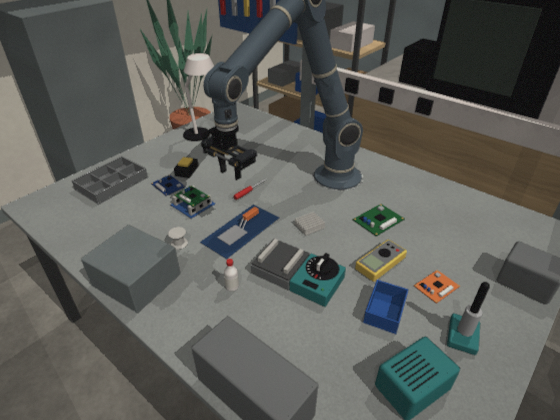

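View pics/w20.png

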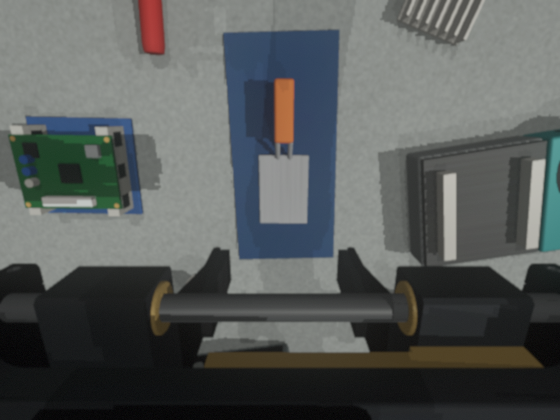

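```bash
python3 - <<'E'
from h import *
np.set_printoptions(precision=4,suppress=True)
c=load("w20")
W=unproj(c,[[11,136],[117,137],[129,208.5],[22,207.5]],.049)[:,:2];print("board ctr",W.mean(0),W)
crop("w20",0,100,200,230,4,"w20c");crop("s20",290,230,370,300,8,"s20c")
B=unproj(c,[[259,156],[308,156],[308,224],[259,224]],.007)[:,:2];print("spat origin",B.mean(0)-[.045,0])
E
```

```text
board ctr [ 0.5692 -0.3326] [[ 0.5248 -0.393 ]
 [ 0.5259 -0.2686]
 [ 0.6136 -0.2673]
 [ 0.6124 -0.4017]]
(520, 800, 3)
(560, 640, 3)
spat origin [ 0.5562 -0.0728]
```

View pics/w20c.png

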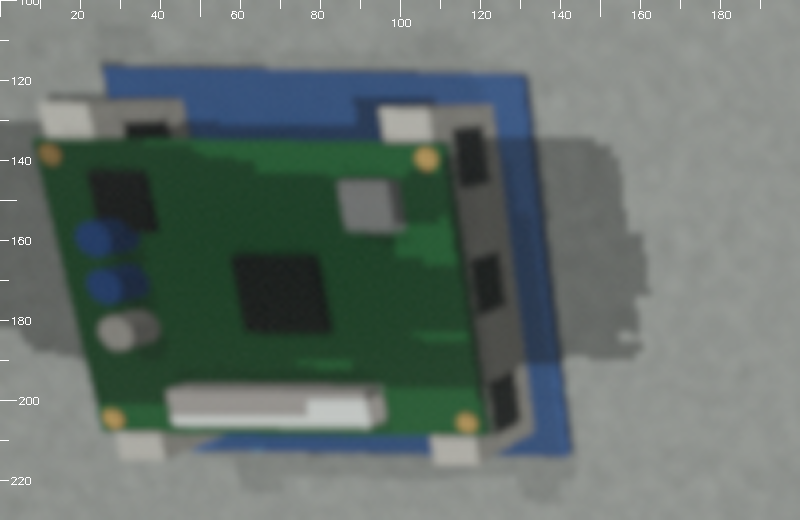

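View pics/s20c.png

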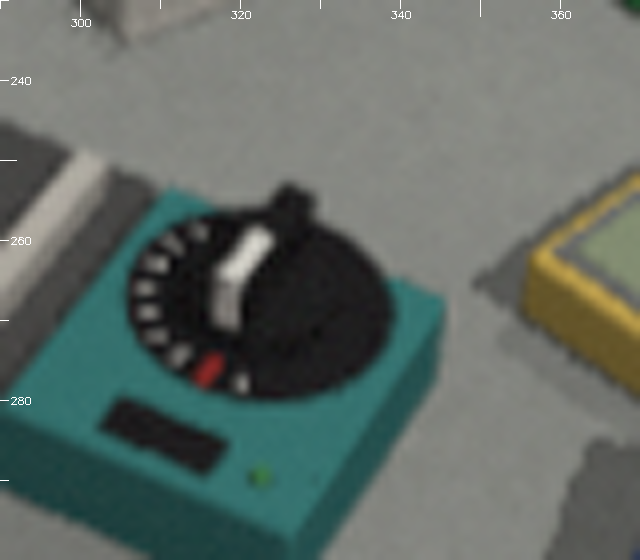

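All three results check out, so I'm handing in.

```bash
python3 -c "
from cell import bot
print(bot.sign_off())"
```

```text
the job is handed in; nothing more can be done
None
```

The job is done and handed in at about 25 s of the 72 s allowed. The hand-in call gave no verdict.

- **Knob:** I turned the timer back about 1.11 rad. The white pointer now sits at the red mark, centred between the neighbouring ticks, and it had not moved in the last picture.
- **Board:** I carried the green board from the preheater to the rack on the spatula, level, and set it down on both rails. Its centre measured about 6 mm from the rack's centre in the last picture. It looked flat and square by eye, with rail ends showing at both sides. I slid the spatula out from under it without the board moving.
- **Spatula:** It lies flat on the mat, with its origin about 1 mm from the mat's middle. The gripper is raised and touches nothing.
- **Other things:** None of the other things on the bench appear to have been moved.

No check failed. Two measurements differed slightly. The preheater's yaw came out as 0.16 rad from the rails and 0.143 rad from the red mark, so I aimed for 0.155, well inside the tolerance. The board's rack position was 6 mm off centre in the last picture, against about 2 mm expected from the carry.

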